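# Fetch the cylinder barrel from behind the spray cans

### The arm

A 6-joint arm with a two-finger parallel gripper is mounted at the origin on the work surface. World frame = base frame: x ahead of the robot, y to its left, z up, the work surface at z = 0. Lengths are in mm, angles in rad, forces in N, time in s.
With the tool pointing down it reaches from about 400 to 925 mm from the base axis. Payload 12.5 kg.
Tool frame: the origin (TCP) lies on the front face of the gripper's body, between the roots of the fingers; the fingertips stand 78 mm ahead of it and the grasp point (between the pads) lies 59 mm ahead of it; z points along the fingers, x is the direction in which the jaws open and shut, and the axes are right-handed (so a half turn about z gives the same grasp; the last joint's range is limited). The gripper opens to 95 mm and grips with 3 to 60 N. Pads are 20 mm wide; open, the fingers measure 119 mm over their backs; the gripper's body (75 mm by 180 mm) begins 59 mm behind the grasp point.
Start: joints at [1.137, 0.491, 1.559, -0, 1.092, -0.106], TCP at [201.206, 591.738, 292.261] pointing down, gripper open.
Joint ranges: [-3.1, 3.1], [-0.84, 2.19], [0.05, 2.79], [-1.13, 4.28], [0.06, 2.93], [-2.69, 2.69]. Speed limits (rad/s): [2.22, 2.22, 2.79, 3.14, 3.14, 3.14].

### API

Orientations are given as a rotation vector (axis times angle).
In Python, from bench import ctrl gives the robot as it stands.
- The arm moves only by the tool move_arm, never from a script. Its argument "targets" is text: rows parted by semicolons, each of 7 numbers parted by spaces: the closure in counts, from 0 (fully open) to 255 (shut), then the shift along the tool's x, y, z in mm, then the turn, a rotation vector about the tool's x, y, z in degrees. A call has exactly 5 rows; each row shifts and turns the commanded pose from where the row before left it, along the tool's axes as they then stand; what a row does not reach is not made up. A row lasts 1/12 s, in which the tool goes at most 41.7 mm and 7.16 degrees, less where a joint would pass 70% of its speed; a pose out of reach is approached as far as the arm can. A call with a gripper value outside its range is refused whole. The fingers move at their own pace and stop on an object; "grip_force" is the grip in N (left out, the last holds). Time passes only in rows, so rows that do not move let the fingers close, or fill a call up. It gives the time, the measured TCP pose, the force and the opening at its end, in the units of the state.
- ctrl.state(): the state, without advancing time (a new reading comes with each control period).
- ctrl.snapshot(name): name is "scene" or "top" or "wrist"; returns (picture, depth): 400x640x3 uint8, red, green, blue; 400x640 float32, mm along the optical axis (not along the pixel's ray), 0 where there is no reading.
- ctrl.calibration(name): a dict with "fov_y" (degrees; the focal length in pixels is half the picture's height over the tangent of half this angle, whatever the lens; pixels are square), "cx", "cy" (the principal point, pixels), "distortion" ([k1, k2, p1, p2, k3] as OpenCV has them; the pictures are not rectified), "R" (3x3) and "t" (3): a world point X has camera coordinates R X + t. Camera axes: x right, y down, z forward; pixel columns grow to the right and rows downward; lengths in mm; the calibration is good to about 2 mm. A picture is of the moment at which its call begins: read the wrist's pose just before it. calibration takes no time and is no camera call; for the wrist camera it gives the pose at the moment of the call.
- ctrl.hand_in(): hands the job in, once; it reports no verdict.
Trained networks look in the newest picture that a camera, given by its name, has taken for a name from the list of things; names that differ only in an ending like _2 or _b are one class to them, and where a whole thing is asked for, a point or a joint stands for the part that bears it (a point fixed in the world has none). Each returns a list of dicts, best first, with "score" (0 to 1); they miss things now and then, are a little off and sometimes report something else, mostly with a low value. They report only what shows in the picture. A call takes as long as a camera call.
- ctrl.trace(camera, thing): "pixels" (400x640 bool, what is visible of it).
- ctrl.pinpoint(camera, thing): "position" ([x, y, z] in mm, in the coordinates of the camera as it stood for that picture, good to about 4 mm: a listed point, or the origin of a listed thing).
The state is a dict: "time_s": time; "joint_positions": joint angles; "qd": joint speeds; "tau": joint torques, N m; "tcp_pos": TCP position; "tool_rot": TCP orientation; "ft_force": force on the tool from outside, world axes, zero at the start; "ft_torque": the same for the moment, N m; "width": opening from 0.0 (shut) to 1.0 (fully open).
Only numpy, scipy, OpenCV 4.12 (cv2) and the standard library are available. Lean on these libraries where they do the work, as an engineer would, in place of code of your own. Each camera call takes 0.05 s, during which the arm holds its last target.

### The job

Clear the red-capped and the blue-capped spray can out of the parts rack and stand both on the black rubber mat, then fetch the finned cylinder barrel from behind them and stand it upright, centred, on the round seat of the crankcase. Only then put the two cans back in the rack, each standing centred on the pad of its own colour. Do not shift the barrel before both cans are on the mat, tip nothing over, and leave the green-capped can and the gear where they are.

Things in the scene. Friction and masses are not known exactly. Their poses are not given: they have to be found in the camera images.
- can_red_mid (a point): loose grey spray can with red cap and bands, round, 52 mm across, 110 mm tall, 0.15-0.3 kg; 52 mm wide up to 82 mm above its base, narrowing above that to the 44 mm cap. The point is on its axis, half-way up (55 mm above the base); z up. Best gripped 70 to 80 mm above its base. It starts on the red pad in the rack, in front of the barrel.
- can_blue_mid (a point): loose grey spray can with blue cap and bands, round, 52 mm across, 110 mm tall, 0.15-0.3 kg; 52 mm wide up to 82 mm above its base, narrowing above that to the 44 mm cap. The point is on its axis, half-way up (55 mm above the base); z up. Best gripped 70 to 80 mm above its base. It starts on the blue pad in the rack, in front of the barrel.
- barrel_mid (a point): loose aluminium engine cylinder barrel with cooling fins, dark bore on top; round, 56 mm across, 50 mm tall, 0.28-0.46 kg. The point is on its axis, half-way up (25 mm above its base); z up. It starts upright on the rack's floor behind and between the cans, only 20 mm from them; they are 60 mm taller, so a gripper cannot come down on it until they are gone.
- rack: fixed blue parts rack with dark steel floor, 180 mm deep (x), 220 mm wide (y). Origin at bench level midway in y; +x points to its back, away from the robot. Floor top 6 mm above the bench; pad centres at x = -25 mm, y = +50 and -50 mm (either order); side lips 12 mm high; back panel 70 mm high, its front face at x = 100 mm, about 70 mm behind the barrel's axis.
- pad_red: fixed square red pad on the rack's floor, home of the red-capped can: 68 by 68 mm, 2 mm thick. Origin at the centre of its underside, 6 mm above the bench; top 8 mm above the bench. Axes parallel to the rack's (x to its back).
- pad_blue: fixed square blue pad on the rack's floor, home of the blue-capped can: 68 by 68 mm, 2 mm thick. Origin at the centre of its underside, 6 mm above the bench; top 8 mm above the bench. Axes parallel to the rack's (x to its back).
- mat: fixed black rubber mat on the bench at one side, the side area for the cans: 210 mm along its x, 130 mm along its y, 4 mm thick. Origin at the centre of its underside, at bench level; top 4 mm above the bench. Both cans fit on it, 110 mm apart along its x axis.
- seat (a point): round machined seat of a grey engine crankcase half lying fixed on the bench, on the side opposite the mat: a bright aluminium disc, 78 mm across, dark bore in the middle, the crankcase's highest part. The point is the centre of its top face, 50 mm above the bench; z up. The rest of the crankcase (42 mm high or less) reaches 185 mm from here along the point's x.
- can_green_mid (a point): bystander to leave alone: loose spray can like the others but with green cap and bands, on the bench between robot and rack; 52 mm across, 110 mm tall. The point is on its axis 55 mm above its base.
- gear: bystander to leave alone: loose steel gear lying flat on the bench between robot and rack, 62 mm across, 24 mm high with its hub. Origin at the centre of its underside.

How it is judged:
By the outcome, as a careful person would: the job done as asked, in the order asked, and still so for the second after the job is handed in, with the robot touching nothing.
It also fails if it takes over 134 s, if anything falls off the work surface, if the arm or the gripper's body presses on something with over 40 N, if the wrist force passes 120 N, or if a joint passes its speed limit or range.

## Working session

There is one attempt and no reset: what is moved stays moved. The work goes in short steps, Python scripts to look and compute and a tool call to move; the robot and the scene stay as the last step left them, time stands still between calls to the robot, and variables do not carry over. Pictures are saved under pics/ and viewed, and the job is handed in when it is done.

Besides the shell and the picture viewer there is one more tool, called by a JSON object that holds its "fn" and its "kwargs", one argument or row to a line. move_arm: Moves the arm, as the interface text tells. Its arguments: {"type":"object","properties":{"targets":{"type":"string"},"grip_force":{"type":"number"}},"required":["targets"]}

```bash
ls -la; mkdir -p pics
cat > h.py <<'E'
import numpy as np, cv2
from scipy.spatial.transform import Rotation as Rn
from bench import ctrl
def w(cam,p):
    c=ctrl.calibration(cam); return np.array(c["R"]).T@(np.array(p)-np.array(c["t"]))
def save(n,im): cv2.imwrite("pics/"+n,cv2.cvtColor(np.ascontiguousarray(im),cv2.COLOR_RGB2BGR))
E
python3 - <<'E'
from h import *
s=ctrl.state(); print({k:np.round(v,3) for k,v in s.items()})
for n in ["scene","top","wrist"]:
    im,d=ctrl.snapshot(n); save(n+"0.png",im)
for n in ["can_red_mid","can_blue_mid","barrel_mid","rack","pad_red","pad_blue","mat","seat","can_green_mid","gear"]:
    for cam in ["top","scene"]:
        r=ctrl.pinpoint(cam,n)
        print(n,cam,[(round(q["score"],2),np.round(w(cam,q["position"]),1)) for q in r[:2]], list(r[0].keys()) if r else "")
print(ctrl.state()["time_s"])
E
```

```text
total 12
drwxr-xr-x  3 agent agent 4096 Dec  7 04:54 .
drwxr-xr-x 23 root  root  4096 Dec  7 04:54 ..
drwxr-xr-x  2 agent agent 4096 Dec  7 04:54 pics
{'time_s': np.float64(0.0), 'joint_positions': array([ 1.137,  0.492,  1.559, -0.   ,  1.092, -0.106]), 'qd': array([ 0.002,  0.001,  0.   , -0.001,  0.   , -0.   ]), 'tau': array([-1.0000e-03, -6.1262e+01, -2.5819e+01,  6.9000e-02,  4.8000e-02,
       -0.0000e+00]), 'tcp_pos': array([201.124, 591.574, 291.664]), 'tool_rot': array([ 2.554e+00,  1.829e+00, -2.000e-03]), 'ft_force': array([-0.124, -0.454,  0.42 ]), 'ft_torque': array([ 0.009,  0.066, -0.005]), 'width': np.float64(1.001)}
can_red_mid top [(0.65, array([528.1,  73.2,  65.9]))] ['position', 'score']
can_red_mid scene [(0.89, array([528.9,  73.8,  66.6]))] ['position', 'score']
can_blue_mid top [(0.81, array([509.1, -21.1,  56.3]))] ['position', 'score']
can_blue_mid scene [(0.78, array([515.7, -21.2,  62.2]))] ['position', 'score']
barrel_mid top [(0.76, array([572.7,  16.9,  27.3]))] ['position', 'score']
barrel_mid scene [(0.75, array([571.8,  12.5,  33.7])), (0.2, array(
[... 546 characters left out ...]
 array([502.2, -24. ,   4.2]))] ['position', 'score']
mat top [(0.77, array([ 4.559e+02,  3.549e+02, -1.000e-01]))] ['position', 'score']
mat scene [(0.9, array([456.7, 351.1,  -4.3]))] ['position', 'score']
seat top [(0.63, array([ 498.3, -355.7,   43.8])), (0.63, array([510.8, -22.9,  59.1]))] ['position', 'score']
seat scene [(0.97, array([ 504.5, -357.4,   50.4]))] ['position', 'score']
can_green_mid top [(0.96, array([371.7, -92.8,  54.2]))] ['position', 'score']
can_green_mid scene [(0.55, array([377.9, -96.5,  56.9]))] ['position', 'score']
gear top [(0.73, array([396.6, 106. ,  -3.4]))] ['position', 'score']
gear scene [(0.44, array([395.9, 110.6,   2.3]))] ['position', 'score']
1.15
```

View pics/top0.png

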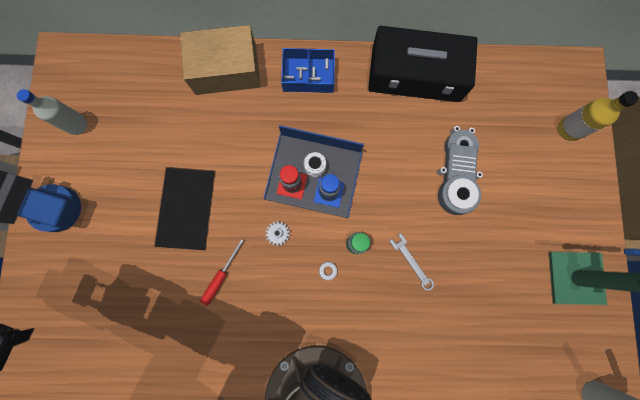

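View pics/scene0.png

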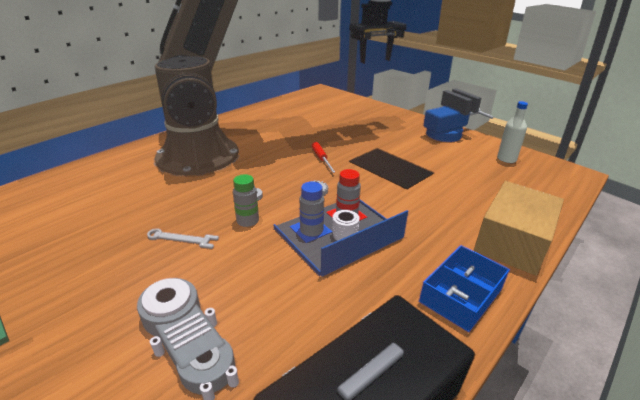

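Run:
```python
from h import *
for n in ["scene","top"]:
    c=ctrl.calibration(n); print(n,c["fov_y"],c["cx"],c["cy"],np.round(c["distortion"],4)); 
    print(np.round(c["R"],3), np.round(c["t"],1))
s=ctrl.state(); print(np.round(Rn.from_rotvec(s["tool_rot"]).as_matrix(),3))
c=ctrl.calibration("wrist"); R=np.array(c["R"]);print(c["fov_y"], R.T@-np.array(c["t"]), R)
```

```text
scene 54.47780966213813 314.33658623401544 201.54569369750664 [-0.0893  0.      0.      0.      0.    ]
[[ 0.714  0.7    0.008]
 [ 0.393 -0.39  -0.833]
 [-0.58   0.598 -0.553]] [-355.7 -143.  1168.4]
top 57.61203813696697 324.23782886225735 199.67308741914107 [0.0054 0.     0.     0.     0.    ]
[[ 0.018 -1.     0.016]
 [-0.987 -0.02  -0.158]
 [ 0.158 -0.013 -0.987]] [-20.1 480.6 880.5]
[[ 0.322  0.947  0.   ]
 [ 0.947 -0.322  0.   ]
 [ 0.     0.    -1.   ]]
60.52857580950877 [123.71733031 617.53542364 385.58634675] [[ 3.22987425e-01  9.46402864e-01 -8.61073829e-04]
 [ 9.06253229e-01 -3.09022745e-01  2.88461484e-01]
 [ 2.72734683e-01 -9.39497830e-02 -9.57491113e-01]]
```

View pics/wrist0.png

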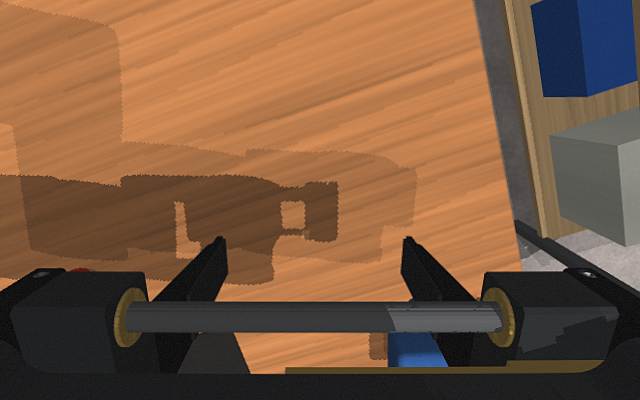

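```bash
cat >> h.py <<'E'
def rel(target):
    "shift in tool axes from the measured TCP to target TCP (world mm), and tool yaw"
    s=ctrl.state(); M=Rn.from_rotvec(s["tool_rot"]).as_matrix()
    print("t",round(s["time_s"],2),"tcp",np.round(s["tcp_pos"],1),"yaw",round(np.degrees(np.arctan2(M[1,0],M[0,0])),2),"tilt",np.round(M[:2,2],4),"F",np.round(s["ft_force"],1),"w",round(float(s["width"]),3),"q",np.round(s["joint_positions"],2))
    d=M.T@(np.array(target)-s["tcp_pos"]); print("tool shift",np.round(d,1)); return d
E
python3 - <<'E'
from h import *
th=np.radians(79); x=np.array([np.cos(th),np.sin(th),0]); y=np.array([np.sin(th),-np.cos(th),0])
s=ctrl.state(); d=np.array([470,35,320])-s["tcp_pos"]; print(d@x,d@y,-d[2])
E
```

```text
-495.2319657236032 370.09729876841766 -27.74157541833796
```

{"fn": "move_arm", "kwargs": {
  "targets": "0 -40 10 0 0 0 -4; 0 -40 10 -4 0 0 -4; 0 -36 16 -4 0 0 0; 0 -36 16 -4 0 0 0; 0 -36 16 -4 0 0 0",
  "grip_force": 20
}}

```text
time_s: 1.57
tcp_pos: [224.0, 392.6, 308.4]
tool_rot: [-2.419, -2.004, -0.001]
ft_force: [0.1, 0.2, -0.0]
width: 1.0
```

```bash
python3 -c "
from h import *
rel([520,25,330])"
```

```text
t 1.57 tcp [224.  392.6 308.4] yaw 79.27 tilt [0.0002 0.0002] F [ 0.1  0.2 -0. ] w 1.0 q [ 0.91  0.22  1.94 -0.    0.98 -0.48]
tool shift [-306.1  359.3  -21.6]
```

{"fn": "move_arm", "kwargs": {
  "targets": "0 -24 30 -2 0 0 0; 0 -24 30 -2 0 0 0; 0 -24 30 -2 0 0 0; 0 -24 30 -2 0 0 0; 0 -24 30 -2 0 0 0"
}}

```text
time_s: 1.98
tcp_pos: [349.9, 246.8, 318.7]
tool_rot: [2.42, 2.003, 0.001]
ft_force: [1.2, 0.2, 0.6]
width: 1.003
```

{"fn": "move_arm", "kwargs": {
  "targets": "0 -26 30 -2 0 0 0; 0 -26 30 -2 0 0 0; 0 -26 30 -2 0 0 0; 0 -26 30 -2 0 0 0; 0 -26 30 -2 0 0 0"
}}

```text
time_s: 2.4
tcp_pos: [473.0, 90.7, 328.6]
tool_rot: [2.42, 2.002, 0.001]
ft_force: [0.4, 0.8, -0.0]
width: 1.0
```

{"fn": "move_arm", "kwargs": {
  "targets": "0 -26 28 0 0 0 0; 0 -26 28 0 0 0 0; 0 0 0 0 0 0 0; 0 0 0 0 0 0 0; 0 0 0 0 0 0 0"
}}

```text
time_s: 2.82
tcp_pos: [517.1, 31.2, 328.0]
tool_rot: [-2.42, -2.002, 0.001]
ft_force: [0.6, 0.7, 1.0]
width: 1.001
```

Run:
```python
from h import *
rel([520,25,330])
im,d=ctrl.snapshot("wrist"); save("wrist1.png",im); 
c=ctrl.calibration("wrist"); np.savez("w1.npz",im=im,d=d,R=c["R"],t=c["t"],f=c["fov_y"],cx=c["cx"],cy=c["cy"],k=c["distortion"])
for n in ["can_red_mid","can_blue_mid","barrel_mid","rack","pad_red","pad_blue"]:
    r=ctrl.pinpoint("wrist",n); print(n,[(round(q["score"],2),np.round(w("wrist",q["position"]),1)) for q in r[:2]])
```

```text
t 2.82 tcp [517.1  31.2 328. ] yaw 79.19 tilt [-0.0006  0.0003] F [0.6 0.7 1. ] w 1.001 q [-0.07  0.3   1.77  0.    1.07 -1.45]
tool shift [-5.5  4.1 -2. ]
can_red_mid [(0.81, array([527. ,  77. ,  68.6]))]
can_blue_mid [(0.78, array([510.2, -20.2,  66.1]))]
barrel_mid [(0.79, array([575.3,  17.1,  35.1]))]
rack [(0.56, array([540.8,  21.5,   4. ]))]
pad_red []
pad_blue []
```

View pics/wrist1.png

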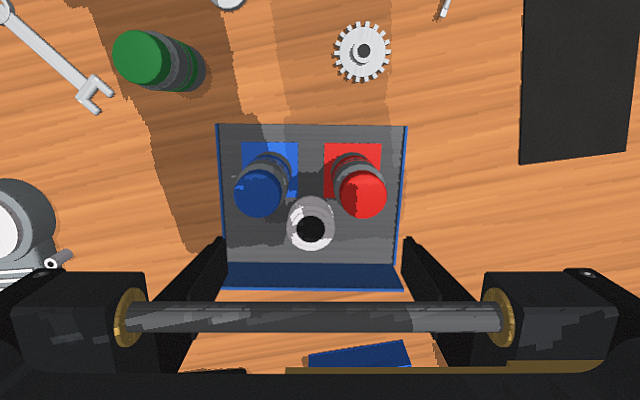

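```bash
cat >> h.py <<'E'
def cloud(cam):
    c=ctrl.calibration(cam); im,d=ctrl.snapshot(cam)
    f=200/np.tan(np.radians(c["fov_y"])/2); K=np.array([[f,0,c["cx"]],[0,f,c["cy"]],[0,0,1]])
    u,v=np.meshgrid(np.arange(640),np.arange(400))
    p=cv2.undistortPoints(np.stack([u,v],-1).reshape(-1,1,2).astype(np.float64),K,np.array(c["distortion"])).reshape(400,640,2)
    P=np.concatenate([p*d[...,None],d[...,None]],-1)
    return im,d,(P-np.array(c["t"]))@np.array(c["R"])
def sel(P,d,zlo,zhi,c,r):
    m=(d>0)&(P[...,2]>zlo)&(P[...,2]<zhi)&(np.hypot(P[...,0]-c[0],P[...,1]-c[1])<r)
    return m
def circ(P,m):
    "min enclosing circle + centroid of the masked points"
    q=P[m]; (cx,cy),r=cv2.minEnclosingCircle(q[:,:2].astype(np.float32))
    return np.round([cx,cy,r],1),np.round(q.mean(0),1),np.round(np.median(q[:,2]),1),len(q)
E
python3 - <<'E'
from h import *
for cam in ["wrist","top","scene"]:
    im,d,P=cloud(cam)
    print(cam,"red",circ(P,sel(P,d,112,125,(528,75),40)),"blue",circ(P,sel(P,d,112,125,(511,-21),40)))
    print("  barrel",circ(P,sel(P,d,50,61,(573,15),36)))
    if cam!="wrist":
        print("  seat",circ(P,sel(P,d,45,55,(502,-357),48)),"green",circ(P,sel(P,d,104,116,(374,-94),40)))
        s=(d>0)&(im.max(-1)<45)&(np.abs(P[...,2])<12)&(np.abs(P[...,0]-456)<150)&(np.abs(P[...,1]-353)<110)
        n,l,st,ce=cv2.connectedComponentsWithStats(s.astype(np.uint8)); k=1+st[1:,4].argmax()
        q=P[l==k]; print("  mat",cv2.minAreaRect(q[:,:2].astype(np.float32)),np.median(q[:,2]))
E
```

```text
wrist red (array([529.5,  73.8,  21.9]), array([528.5,  73.5, 118.6]), np.float64(118.7), 1700) blue (array([510.3, -22.7,  21.8]), array([509.2, -21.9, 118.7]), np.float64(118.9), 1704)
  barrel (array([574.7,  14.3,  28.1]), array([573.5,  14.7,  56.3]), np.float64(56.7), 1749)
top red (array([0., 0., 0.]), array([nan, nan, nan]), np.float64(nan), 0) blue (array([0., 0., 0.]), array([nan, nan, nan]), np.float64(nan), 0)
  barrel (array([0., 0., 0.]), array([nan, nan, nan]), np.float64(nan), 0)
  seat (array([ 503.8, -359.9,   39.6]), array([ 503.4, -359.4,   48.6]), np.float64(48.6), 737) green (array([374.1, -95.3,  21.7]), array([374. , -94.8, 108.3]), np.float64(108.3), 276)
  mat ((442.5946350097656, 388.9693603515625), (65.73161315917969, 28.009431838989258), 3.2886219024658203) 2.12012518347874
scene red (array([531. ,  73.4,  22. ]), array([533.1,  71.2, 116.9]), np.float64(117.3), 188) blue (array([511.8, -23.6,  21.9]), array([514.2, -25.5, 116.9]), np.float64(117.3), 217)
  barrel (array([574.7,  15.1,  29.3]), array([578. ,  11.9,  54.9]), np.float64(55.2), 343)
  seat (array([ 505.3, -360.7,   40.4]), array([ 508.3, -361.4,   49.4]), np.float64(49.5), 1349) green (array([375.5, -96.9,  23.2]), array([378.7, -97.9, 108.9]), np.float64(109.3), 198)h.py:25: RuntimeWarning: Mean of empty slice.
  return np.round([cx,cy,r],1),np.round(q.mean(0),1),np.round(np.median(q[:,2]),1),len(q)
  ret = um.true_divide(
  return _methods._mean(a, axis=axis, dtype=dtype,
  ret = ret.dtype.type(ret / rcount)
Traceback (most recent call last):
ValueError: attempt to get argmax of an empty sequence
```

```bash
python3 -c "
from h import *
rel([529.4,73.8,142])"
```

```text
t 3.32 tcp [517.3  31.4 328.3] yaw 79.25 tilt [0.0002 0.0001] F [-0.2 -0.  -0.4] w 1.001 q [-0.07  0.3   1.77  0.    1.07 -1.45]
tool shift [ 43.9   3.9 186.3]
```

{"fn": "move_arm", "kwargs": {
  "targets": "0 22 2 15 0 0 0; 0 22 2 30 0 0 0; 0 0 0 30 0 0 0; 0 0 0 25 0 0 0; 0 0 0 0 0 0 0",
  "grip_force": 30
}}

```text
time_s: 3.73
tcp_pos: [528.1, 73.9, 224.3]
tool_rot: [-2.416, -2.001, 0.008]
ft_force: [-0.5, 0.6, -0.5]
width: 1.001
```

```bash
python3 -c "
from h import *
rel([529.4,73.8,142])"
```

```text
t 3.73 tcp [528.1  73.9 224.3] yaw 79.25 tilt [-0.0068 -0.    ] F [-0.5  0.6 -0.5] w 1.001 q [ 0.02  0.45  1.86  0.    0.84 -1.37]
tool shift [ 0.3  1.8 82.3]
```

{"fn": "move_arm", "kwargs": {
  "targets": "0 0 1 25 0 0 0; 0 0 0 25 0 0 0; 0 0 0 20 0 0 0; 0 0 0 12 0 0 0; 0 0 0 0 0 0 0"
}}

```text
time_s: 4.15
tcp_pos: [530.4, 73.2, 145.3]
tool_rot: [-2.419, -2.002, 0.003]
ft_force: [-0.7, 0.1, 1.1]
width: 0.999
```

Run:
```python
from h import *
rel([529.4,73.8,142])
im,d=ctrl.snapshot("wrist"); save("wrist2.png",im); rel([529.4,73.8,142])
```

```text
t 4.15 tcp [530.4  73.2 145.3] yaw 79.2 tilt [-0.0024  0.    ] F [-0.7  0.1  1.1] w 0.999 q [ 0.01  0.57  1.92  0.    0.66 -1.37]
tool shift [ 0.4 -1.1  3.3]
t 4.2 tcp [530.9  73.2 146.6] yaw 79.2 tilt [-0.0007  0.0001] F [ 0.3 -1.4  0.8] w 1.003 q [ 0.01  0.57  1.92  0.    0.66 -1.37]
tool shift [ 0.3 -1.5  4.6]
```

View pics/wrist2.png

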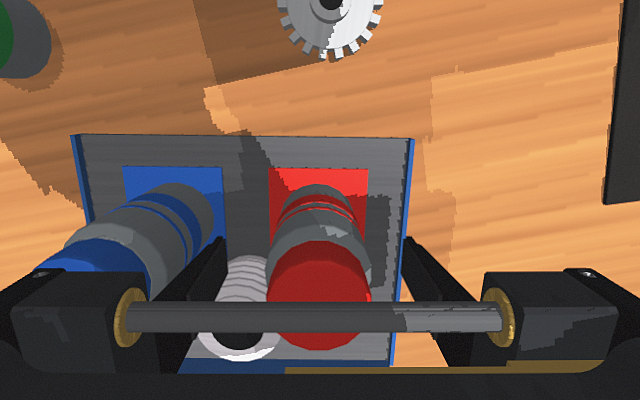

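{"fn": "move_arm", "kwargs": {
  "targets": "0 0 -1 4 0 0 0; 0 0 0 0 0 0 0; 255 0 0 0 0 0 0; 255 0 0 0 0 0 0; 255 0 0 0 0 0 0"
}}

```text
time_s: 4.62
tcp_pos: [529.8, 73.6, 142.8]
tool_rot: [2.42, 2.003, 0.001]
ft_force: [0.6, -1.1, -0.2]
width: 0.847
```

{"fn": "move_arm", "kwargs": {
  "targets": "255 0 0 0 0 0 0; 255 0 0 0 0 0 0; 255 0 0 0 0 0 0; 255 0 0 0 0 0 0; 255 0 0 0 0 0 0"
}}

```text
time_s: 5.03
tcp_pos: [529.6, 73.6, 142.2]
tool_rot: [-2.42, -2.003, -0.0]
ft_force: [0.7, 0.5, 0.5]
width: 0.542
```

```bash
python3 -c "
from h import *
rel([529.4,73.8,142])"
```

```text
t 5.03 tcp [529.6  73.6 142.2] yaw 79.22 tilt [0.0001 0.0002] F [0.7 0.5 0.5] w 0.542 q [ 0.01  0.57  1.92  0.    0.65 -1.37]
tool shift [ 0.1 -0.2  0.2]
```

{"fn": "move_arm", "kwargs": {
  "targets": "255 0 0 0 0 0 0; 255 0 0 0 0 0 0; 255 0 0 -5 0 0 0; 255 0 0 -10 0 0 0; 255 0 0 -15 0 0 0"
}}

```text
time_s: 5.45
tcp_pos: [529.2, 73.5, 172.3]
tool_rot: [-2.419, -2.002, 0.003]
ft_force: [0.8, -1.1, -1.5]
width: 0.543
```

{"fn": "move_arm", "kwargs": {
  "targets": "255 0 0 -20 0 0 0; 255 0 0 -20 0 0 0; 255 0 0 -10 0 0 0; 255 0 0 0 0 0 0; 255 0 0 0 0 0 0"
}}

```text
time_s: 5.87
tcp_pos: [529.5, 73.6, 222.5]
tool_rot: [2.42, 2.003, 0.001]
ft_force: [0.1, -0.6, -1.6]
width: 0.541
```

Run:
```python
from h import *
rel([510,345,230])
im,d,P=cloud("wrist"); save("wrist3.png",im)
im,d,P=cloud("top"); save("top3.png",im)
r=ctrl.trace("top","mat"); 
m=r[0]["pixels"]&(d>0); print(r[0]["score"],m.sum()); q=P[m]; print(np.median(q[:,2]),cv2.minAreaRect(q[:,:2].astype(np.float32)),q.mean(0))
```

```text
t 5.87 tcp [529.5  73.6 222.5] yaw 79.22 tilt [0.0009 0.0001] F [ 0.1 -0.6 -1.6] w 0.541 q [ 0.01  0.45  1.86  0.    0.83 -1.37]
tool shift [263.  -69.9  -7.5]
0.82 1295
2.1776981831083764 ((465.099853515625, 268.8126525878906), (301.7815246582031, 185.9591064453125), 85.46754455566406) [505.64025378 375.95165248   6.39513295]
```

View pics/wrist3.png

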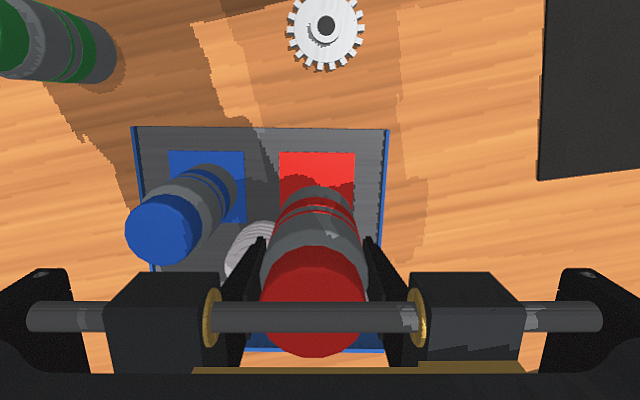

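```bash
cat >> h.py <<'E'
def px2w(cam,uv,z):
    c=ctrl.calibration(cam); f=200/np.tan(np.radians(c["fov_y"])/2); K=np.array([[f,0,c["cx"]],[0,f,c["cy"]],[0,0,1]])
    p=cv2.undistortPoints(np.array(uv,float).reshape(-1,1,2),K,np.array(c["distortion"])).reshape(-1,2)
    R=np.array(c["R"]); o=-R.T@np.array(c["t"]); r=np.c_[p,np.ones(len(p))]@R
    return o+r*((z-o[2])/r[:,2])[:,None]
E
python3 - <<'E'
from h import *
im=cv2.imread("pics/top0.png"); m=np.zeros((400,640),np.uint8); m[155:260,145:225]=(im[155:260,145:225].max(-1)<60)
n,l,st,ce=cv2.connectedComponentsWithStats(m); k=1+st[1:,4].argmax(); print(st[k])
v,u=np.where(l==k); q=px2w("top",np.c_[u,v],4); r=cv2.minAreaRect(q[:,:2].astype(np.float32)); print(r,q.mean(0)); print(cv2.boxPoints(r))
E
```

```text
[ 155  168   60   82 3903]
((457.3488464355469, 349.7547607421875), (127.75028228759766, 206.50924682617188), 86.87890625) [455.68468396 350.036833     4.        ]
[[350.7696  291.59622]
 [556.97253 280.3525 ]
 [563.9281  407.9133 ]
 [357.72516 419.157  ]]
```

```bash
python3 -c "
from h import *
rel([511,347,138.5])"
```

```text
t 6.02 tcp [529.2  73.5 221.2] yaw 79.22 tilt [-0.0017  0.0001] F [ 0.  -0.5 -0.9] w 0.544 q [ 0.01  0.45  1.86  0.    0.83 -1.37]
tool shift [265.2 -68.9  82.8]
```

{"fn": "move_arm", "kwargs": {
  "targets": "255 15 -4 0 0 0 0; 255 30 -8 0 0 0 0; 255 38 -10 0 0 0 0; 255 38 -10 0 0 0 0; 255 38 -10 0 0 0 0"
}}

```text
time_s: 6.43
tcp_pos: [517.6, 239.1, 221.2]
tool_rot: [-2.421, -2.001, 0.002]
ft_force: [2.1, -0.9, -1.3]
width: 0.54
```

{"fn": "move_arm", "kwargs": {
  "targets": "255 38 -10 10 0 0 0; 255 35 -9 20 0 0 0; 255 22 -5 18 0 0 0; 255 11 -3 15 0 0 0; 255 0 0 0 0 0 0"
}}

```text
time_s: 6.85
tcp_pos: [509.6, 348.5, 155.1]
tool_rot: [-2.417, -2.005, 0.009]
ft_force: [-0.5, -0.0, -1.5]
width: 0.548
```

{"fn": "move_arm", "kwargs": {
  "targets": "255 0 0 0 0 0 0; 255 0 0 0 0 0 0; 255 0 0 0 0 0 0; 255 0 0 0 0 0 0; 255 0 0 0 0 0 0"
}}

```text
time_s: 7.27
tcp_pos: [511.8, 346.1, 160.1]
tool_rot: [2.421, 2.001, 0.002]
ft_force: [-0.4, 0.2, -1.7]
width: 0.543
```

```bash
python3 -c "
from h import *
rel([511,347,138.5])
im,d=ctrl.snapshot('wrist'); save('wrist4.png',im)"
```

```text
t 7.27 tcp [511.8 346.1 160.1] yaw 79.16 tilt [0.0011 0.0006] F [-0.4  0.2 -1.7] w 0.543 q [ 0.49  0.63  1.7   0.    0.81 -0.89]
tool shift [ 0.7 -1.  21.6]
```

View pics/wrist4.png

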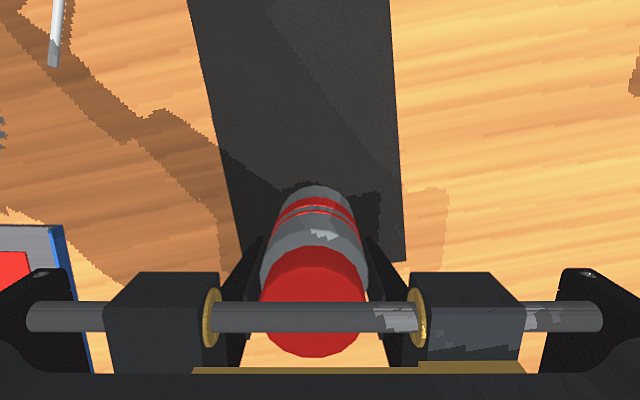

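```bash
python3 -c "
from h import *
print(np.round(px2w('wrist',[(405,262),(389,0),(188,0),(225,185)],4),1))"
```

```text
[[568.3 409.1   4. ]
 [380.2 420.3   4. ]
 [355.5 292.5   4. ]
 [479.5 283.9   4. ]]
```

{"fn": "move_arm", "kwargs": {
  "targets": "255 0 0 10 0 0 0; 255 0 0 6 0 0 0; 255 0 0 3 0 0 0; 255 0 0 0 0 0 0; 255 0 0 0 0 0 0"
}}

```text
time_s: 7.73
tcp_pos: [511.3, 346.8, 139.8]
tool_rot: [-2.42, -2.003, 0.001]
ft_force: [-0.2, 0.7, -1.1]
width: 0.544
```

```bash
python3 -c "
from h import *
rel([511,347,138.5])"
```

```text
t 7.73 tcp [511.3 346.8 139.8] yaw 79.22 tilt [-0.0007 -0.0003] F [-0.2  0.7 -1.1] w 0.544 q [ 0.49  0.66  1.71  0.    0.77 -0.89]
tool shift [ 0.1 -0.3  1.3]
```

{"fn": "move_arm", "kwargs": {
  "targets": "255 0 0 1 0 0 0; 255 0 0 1 0 0 0; 255 0 0 0 0 0 0; 255 0 0 0 0 0 0; 255 0 0 0 0 0 0"
}}

```text
time_s: 8.15
tcp_pos: [511.4, 346.8, 138.4]
tool_rot: [-2.42, -2.003, -0.0]
ft_force: [0.1, 0.3, -1.5]
width: 0.543
```

```bash
python3 -c "
from h import *
rel([511,347,138.5])"
```

```text
t 8.15 tcp [511.4 346.8 138.4] yaw 79.22 tilt [0.0002 0.0002] F [ 0.1  0.3 -1.5] w 0.543 q [ 0.49  0.66  1.71  0.    0.76 -0.89]
tool shift [ 0.1 -0.4 -0.1]
```

{"fn": "move_arm", "kwargs": {
  "targets": "255 0 0 1 0 0 0; 255 0 0 0 0 0 0; 255 0 0 0.5 0 0 0; 255 0 0 0 0 0 0; 255 0 0 0 0 0 0"
}}

```text
time_s: 8.57
tcp_pos: [511.7, 346.9, 138.0]
tool_rot: [2.42, 2.003, 0.003]
ft_force: [-1.0, -1.1, 10.1]
width: 0.541
```

```bash
python3 -c "
from h import *
rel([511,347,138.5])"
```

```text
t 8.57 tcp [511.7 346.9 138. ] yaw 79.23 tilt [0.0015 0.0007] F [-1.  -1.1 10.1] w 0.541 q [ 0.49  0.66  1.71 -0.    0.76 -0.89]
tool shift [-0.1 -0.7 -0.5]
```

Contact, 10 N. Release.

{"fn": "move_arm", "kwargs": {
  "targets": "150 0 0 0 0 0 0; 80 0 0 0 0 0 0; 0 0 0 0 0 0 0; 0 0 0 0 0 0 0; 0 0 0 0 0 0 0"
}}

```text
time_s: 8.98
tcp_pos: [511.4, 346.8, 136.6]
tool_rot: [-2.42, -2.003, 0.0]
ft_force: [0.6, 0.2, 0.3]
width: 0.767
```

{"fn": "move_arm", "kwargs": {
  "targets": "0 0 0 0 0 0 0; 0 0 0 -10 0 0 0; 0 0 0 -25 0 0 0; 0 0 0 -30 0 0 0; 0 0 0 -35 0 0 0"
}}

```text
time_s: 9.4
tcp_pos: [511.0, 346.5, 237.5]
tool_rot: [-2.42, -2.003, 0.003]
ft_force: [1.4, 0.0, 0.2]
width: 1.001
```

```bash
python3 -c "
from h import *
rel([510.4,-22.5,250])"
```

```text
t 9.4 tcp [511.  346.5 237.5] yaw 79.22 tilt [-0.002 -0.001] F [1.4 0.  0.2] w 1.001 q [ 0.49  0.54  1.64  0.    0.97 -0.89]
tool shift [-362.6   68.5  -12.1]
```

{"fn": "move_arm", "kwargs": {
  "targets": "0 -38 7 -6 0 0 0; 0 -38 7 -6 0 0 0; 0 -38 7 0 0 0 0; 0 -38 7 0 0 0 0; 0 -38 7 0 0 0 0"
}}

```text
time_s: 9.82
tcp_pos: [509.8, 152.0, 249.7]
tool_rot: [2.419, 2.003, 0.002]
ft_force: [1.3, 0.1, 0.0]
width: 1.001
```

{"fn": "move_arm", "kwargs": {
  "targets": "0 -38 7 0 0 0 0; 0 -38 7 0 0 0 0; 0 -38 7 0 0 0 0; 0 -34 7 0 0 0 0; 0 -20 4 0 0 0 0"
}}

```text
time_s: 10.23
tcp_pos: [510.0, -20.4, 249.5]
tool_rot: [2.421, 2.0, 0.001]
ft_force: [-0.2, -0.1, 0.1]
width: 1.002
```

Run:
```python
from h import *
rel([510.4,-22.5,142])
im,d,P=cloud("wrist"); save("wrist5.png",im); print("blue",circ(P,sel(P,d,112,125,(511,-21),40)))
im,d,P=cloud("top"); save("top5.png",im); print("red",circ(P,sel(P,d,107,120,(511,347),40)))
im,d,P=cloud("scene"); print("red",circ(P,sel(P,d,107,120,(511,347),40)))
rel([510.4,-22.5,142])
```

```text
t 10.23 tcp [510.  -20.4 249.5] yaw 79.13 tilt [ 0.0009 -0.0004] F [-0.2 -0.1  0.1] w 1.002 q [-0.17  0.38  1.89 -0.    0.87 -1.55]
tool shift [ -2.    0.7 107.5]
blue (array([510. , -22.7,  21.8]), array([508.8, -22.4, 118.6]), np.float64(118.8), 2904)
red (array([511. , 346.1,  21.6]), array([510.3, 345.5, 112. ]), np.float64(112.0), 273)
red (array([511.5, 345.5,  23.7]), array([514.7, 342. , 111.4]), np.float64(111.8), 118)
t 10.38 tcp [510.2 -18.7 249.3] yaw 79.06 tilt [0.0006 0.    ] F [-0.9  0.9 -0.3] w 0.998 q [-0.17  0.38  1.89  0.    0.87 -1.55]
tool shift [ -3.7   0.8 107.3]
```

View pics/top5.png

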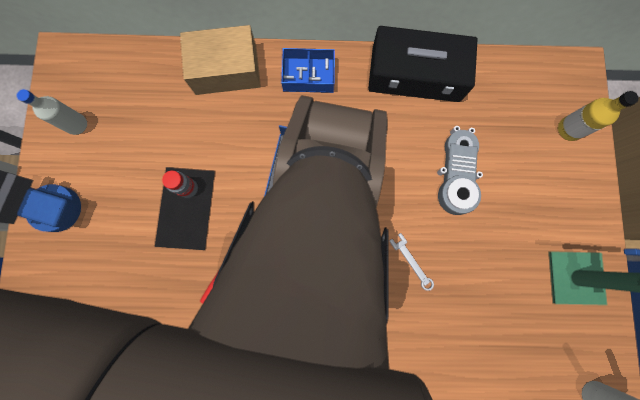

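{"fn": "move_arm", "kwargs": {
  "targets": "0 -3 1 10 0 0 0; 0 -1 0 25 0 0 0; 0 0 0 30 0 0 0; 0 0 0 25 0 0 0; 0 0 0 12 0 0 0"
}}

```text
time_s: 10.8
tcp_pos: [509.4, -20.2, 143.7]
tool_rot: [-2.417, -2.003, 0.003]
ft_force: [0.5, -1.0, 0.6]
width: 0.998
```

{"fn": "move_arm", "kwargs": {
  "targets": "0 0 0 5 0 0 0; 0 0 0 0 0 0 0; 0 0 0 0 0 0 0; 0 0 0 0 0 0 0; 0 0 0 0 0 0 0"
}}

```text
time_s: 11.22
tcp_pos: [510.8, -21.4, 142.6]
tool_rot: [2.419, 2.003, 0.002]
ft_force: [-0.7, 0.2, 0.1]
width: 0.998
```

Run:
```python
from h import *
rel([510.4,-22.5,142])
```

```text
t 11.22 tcp [510.8 -21.4 142.6] yaw 79.24 tilt [ 0.0017 -0.0002] F [-0.7  0.2  0.1] w 0.998 q [-0.17  0.55  1.98  0.    0.61 -1.55]
tool shift [-1.2 -0.2  0.6]
```

{"fn": "move_arm", "kwargs": {
  "targets": "0 -1 0 0.5 0 0 0; 255 0 0 0 0 0 0; 255 0 0 0 0 0 0; 255 0 0 0 0 0 0; 255 0 0 0 0 0 0"
}}

```text
time_s: 11.63
tcp_pos: [510.3, -22.5, 141.3]
tool_rot: [2.42, 2.003, 0.0]
ft_force: [0.3, 0.8, -0.6]
width: 0.775
```

{"fn": "move_arm", "kwargs": {
  "targets": "255 0 0 0 0 0 0; 255 0 0 0 0 0 0; 255 0 0 0 0 0 0; 255 0 0 0 0 0 0; 255 0 0 0 0 0 0"
}}

```text
time_s: 12.05
tcp_pos: [510.3, -22.5, 141.2]
tool_rot: [-2.42, -2.003, -0.0]
ft_force: [0.8, 0.2, 0.1]
width: 0.547
```

{"fn": "move_arm", "kwargs": {
  "targets": "255 0 0 0 0 0 0; 255 0 0 -5 0 0 0; 255 0 0 -15 0 0 0; 255 0 0 -25 0 0 0; 255 0 0 -25 0 0 0"
}}

```text
time_s: 12.47
tcp_pos: [509.9, -22.5, 211.8]
tool_rot: [-2.419, -2.002, 0.002]
ft_force: [0.3, -0.5, -2.3]
width: 0.544
```

Run:
```python
from h import *
rel([402,353,215])
```

```text
t 12.47 tcp [509.9 -22.5 211.8] yaw 79.22 tilt [-0.0018  0.0004] F [ 0.3 -0.5 -2.3] w 0.544 q [-0.17  0.44  1.92  0.    0.78 -1.56]
tool shift [ 348.7 -176.3   -2.8]
```

{"fn": "move_arm", "kwargs": {
  "targets": "255 18 -9 -10 0 0 0; 255 33 -17 0 0 0 0; 255 36 -18 0 0 0 0; 255 36 -18 0 0 0 0; 255 36 -18 0 0 0 0"
}}

```text
time_s: 12.88
tcp_pos: [460.6, 150.0, 221.6]
tool_rot: [2.421, 2.002, 0.0]
ft_force: [1.6, 0.3, -0.7]
width: 0.541
```

{"fn": "move_arm", "kwargs": {
  "targets": "255 36 -18 0 0 0 0; 255 36 -18 0 0 0 0; 255 36 -18 0 0 0 0; 255 36 -18 0 0 0 0; 255 26 -14 10 0 0 0"
}}

```text
time_s: 13.3
tcp_pos: [408.0, 334.7, 212.8]
tool_rot: [2.419, 2.004, 0.005]
ft_force: [1.1, 0.3, -1.8]
width: 0.543
```

{"fn": "move_arm", "kwargs": {
  "targets": "255 14 -7 15 0 0 0; 255 6 -3 15 0 0 0; 255 0 0 15 0 0 0; 255 0 0 5 0 0 0; 255 0 0 0 0 0 0"
}}

```text
time_s: 13.72
tcp_pos: [402.3, 353.0, 160.4]
tool_rot: [-2.42, -2.003, 0.004]
ft_force: [0.5, -0.3, -1.8]
width: 0.545
```

Run:
```python
from h import *
rel([402,353,137.2])
im,d=ctrl.snapshot('wrist'); save('wrist6.png',im)
rel([402,353,137.2])
```

```text
t 13.72 tcp [402.3 353.  160.4] yaw 79.23 tilt [-0.0019 -0.0013] F [ 0.5 -0.3 -1.8] w 0.545 q [ 0.6   0.54  1.91  0.    0.69 -0.79]
tool shift [-0.  -0.2 23.2]
t 13.77 tcp [402.7 353.  161.3] yaw 79.21 tilt [-0.0008 -0.0005] F [ 0.2  0.3 -1.7] w 0.544 q [ 0.6   0.54  1.91  0.    0.69 -0.79]
tool shift [-0.1 -0.6 24.1]
```

View pics/wrist6.png

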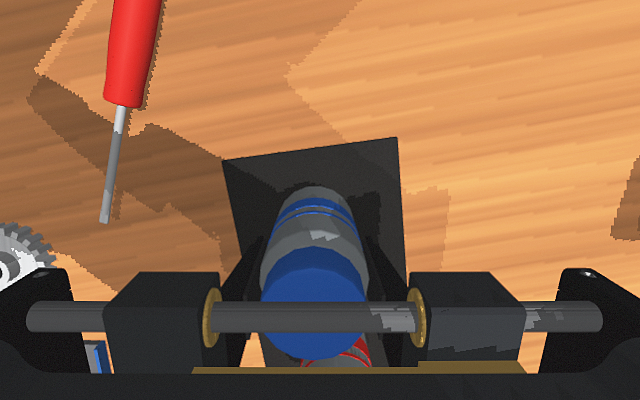

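{"fn": "move_arm", "kwargs": {
  "targets": "255 0 0 10 0 0 0; 255 0 0 7 0 0 0; 255 0 0 4 0 0 0; 255 0 0 1 0 0 0; 255 0 0 0 0 0 0"
}}

```text
time_s: 14.18
tcp_pos: [402.7, 353.1, 139.0]
tool_rot: [-2.42, -2.003, 0.001]
ft_force: [-1.3, -0.3, -1.3]
width: 0.542
```

{"fn": "move_arm", "kwargs": {
  "targets": "255 0 0 0 0 0 0; 255 0 0 0 0 0 0; 255 0 0 1 0 0 0; 255 0 0 0.5 0 0 0; 255 0 0 0 0 0 0"
}}

```text
time_s: 14.6
tcp_pos: [402.7, 353.3, 137.8]
tool_rot: [-2.42, -2.003, -0.0]
ft_force: [0.2, 0.2, -2.7]
width: 0.539
```

Run:
```python
from h import *
rel([402,353,137.2])
```

```text
t 14.6 tcp [402.7 353.3 137.8] yaw 79.22 tilt [0.0001 0.0001] F [ 0.2  0.2 -2.7] w 0.539 q [ 0.6   0.58  1.92  0.    0.64 -0.79]
tool shift [-0.4 -0.6  0.6]
```

{"fn": "move_arm", "kwargs": {
  "targets": "255 0 0 0.5 0 0 0; 255 0 0 0.5 0 0 0; 255 0 0 0.5 0 0 0; 255 0 0 0 0 0 0; 255 0 0 0 0 0 0"
}}

```text
time_s: 15.02
tcp_pos: [402.8, 353.3, 137.1]
tool_rot: [2.42, 2.003, 0.001]
ft_force: [-1.9, -1.4, 9.9]
width: 0.542
```

{"fn": "move_arm", "kwargs": {
  "targets": "150 0 0 0 0 0 0; 80 0 0 0 0 0 0; 0 0 0 0 0 0 0; 0 0 0 0 0 0 0; 0 0 0 0 0 0 0"
}}

```text
time_s: 15.43
tcp_pos: [402.7, 353.3, 136.2]
tool_rot: [-2.42, -2.003, -0.0]
ft_force: [-0.6, -0.8, -0.7]
width: 0.763
```

{"fn": "move_arm", "kwargs": {
  "targets": "0 0 0 0 0 0 0; 0 0 0 -10 0 0 0; 0 0 0 -25 0 0 0; 0 0 0 -30 0 0 0; 0 0 0 -35 0 0 0"
}}

```text
time_s: 15.85
tcp_pos: [402.2, 352.9, 237.1]
tool_rot: [-2.42, -2.003, 0.003]
ft_force: [-0.3, 1.0, 0.3]
width: 0.998
```

Run:
```python
from h import *
rel([574.6,14.5,230])
```

```text
t 15.85 tcp [402.2 352.9 237.1] yaw 79.21 tilt [-0.0019 -0.0012] F [-0.3  1.   0.3] w 0.998 q [ 0.6   0.43  1.84  0.    0.87 -0.79]
tool shift [-300.2  232.6    7.2]
```

{"fn": "move_arm", "kwargs": {
  "targets": "0 -22 17 -2 0 0 0; 0 -31 24 0 0 0 0; 0 -31 24 0 0 0 0; 0 -31 24 0 0 0 0; 0 -31 24 0 0 0 0"
}}

```text
time_s: 16.27
tcp_pos: [486.8, 187.1, 239.2]
tool_rot: [2.42, 2.003, 0.001]
ft_force: [1.3, 0.6, -0.5]
width: 1.002
```

{"fn": "move_arm", "kwargs": {
  "targets": "0 -31 24 0 0 0 0; 0 -31 24 0 0 0 0; 0 -31 24 0 0 0 0; 0 -31 24 0 0 0 0; 0 -20 16 0 0 0 0"
}}

```text
time_s: 16.68
tcp_pos: [570.6, 23.2, 239.0]
tool_rot: [2.421, 2.001, 0.001]
ft_force: [0.2, 0.5, 0.4]
width: 0.997
```

{"fn": "move_arm", "kwargs": {
  "targets": "0 -10 8 0 0 0 0; 0 0 0 0 0 0 0; 0 0 0 0 0 0 0; 0 0 0 0 0 0 0; 0 0 0 0 0 0 0"
}}

```text
time_s: 17.1
tcp_pos: [574.9, 16.3, 238.5]
tool_rot: [-2.419, -2.005, -0.0]
ft_force: [0.0, 0.6, -1.3]
width: 1.002
```

Run:
```python
from h import *
im,d,P=cloud("wrist"); save("wrist7.png",im); print("barrel",circ(P,sel(P,d,51,62,(574,15),36)))
for s in (0,1):
  m=(d>0)&(np.abs(P[...,2]-8)<6)&((im[...,0]>150)&(im[...,2]<80) if s==0 else (im[...,2]>130)&(im[...,0]<90))&(np.hypot(P[...,0]-520,P[...,1]-25)<110)
  n,l,st,ce=cv2.connectedComponentsWithStats(m.astype(np.uint8)); k=1+st[1:,4].argmax(); print(cv2.minAreaRect(P[l==k][:,:2].astype(np.float32)),P[l==k].mean(0))
im,d,P=cloud("top"); save("top7.png",im); print("blue",circ(P,sel(P,d,107,120,(402,353),40)),"red",circ(P,sel(P,d,107,120,(511,347),40)))
rel([574.6,14.5,94])
```

```text
barrel (array([574.7,  14.8,  28.2]), array([573.4,  14.9,  56.3]), np.float64(56.7), 3271)
((528.0812377929688, 74.75457000732422), (68.09796142578125, 68.5448989868164), 78.474365234375) [526.87806321  74.95743059   8.89901147]
((507.6337890625, -23.49386215209961), (68.47250366210938, 68.52538299560547), 78.38007354736328) [506.79957004 -22.67123264   8.95334377]
blue (array([402.7, 351.8,  21.6]), array([402.1, 351.4, 112.1]), np.float64(112.1), 287) red (array([511.2, 346.4,  22.3]), array([510.2, 345.4, 112. ]), np.float64(112.1), 274)
t 17.2 tcp [575.1  16.1 238.5] yaw 79.31 tilt [0.0001 0.0001] F [-0.2 -0.3  0.1] w 0.998 q [-0.09  0.48  1.74  0.    0.92 -1.47]
tool shift [ -1.7  -0.2 144.5]
```

View pics/wrist7.png

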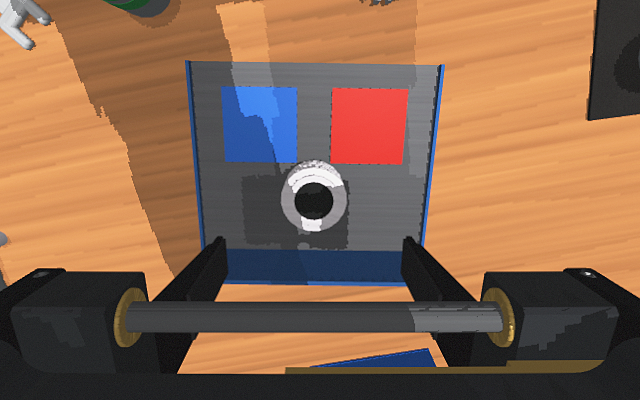

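View pics/top7.png

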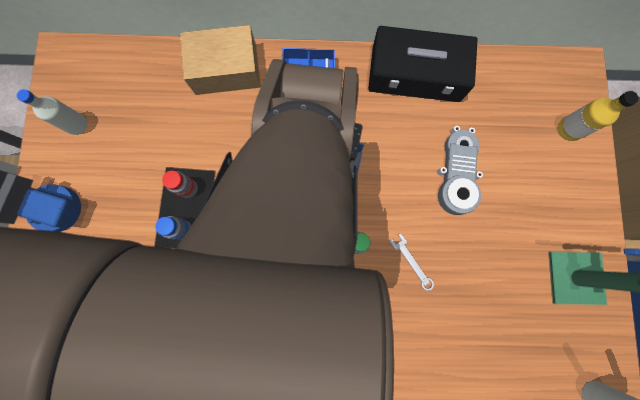

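{"fn": "move_arm", "kwargs": {
  "targets": "0 -1.5 0 15 0 0 0; 0 0 0 30 0 0 0; 0 0 0 35 0 0 0; 0 0 0 30 0 0 0; 0 0 0 15 0 0 0"
}}

```text
time_s: 17.62
tcp_pos: [573.9, 14.3, 110.2]
tool_rot: [-2.417, -2.002, 0.004]
ft_force: [-0.1, -0.2, -0.2]
width: 1.001
```

{"fn": "move_arm", "kwargs": {
  "targets": "0 0 0 8 0 0 0; 0 0 0 6 0 0 0; 0 0 0 0 0 0 0; 0 0 0 0 0 0 0; 0 0 0 0 0 0 0"
}}

```text
time_s: 18.03
tcp_pos: [575.6, 13.6, 100.3]
tool_rot: [2.419, 2.002, 0.002]
ft_force: [-1.0, -0.6, -0.2]
width: 0.997
```

Run:
```python
from h import *
rel([574.6,14.7,94])
```

```text
t 18.03 tcp [575.6  13.6 100.3] yaw 79.23 tilt [ 0.0018 -0.0001] F [-1.  -0.6 -0.2] w 0.997 q [-0.09  0.68  1.84  0.    0.62 -1.47]
tool shift [ 0.9 -1.2  6.3]
```

{"fn": "move_arm", "kwargs": {
  "targets": "0 1 0 5 0 0 0; 0 0 0 0 0 0 0; 0 0 0 0 0 0 0; 0 0 0 0 0 0 0; 255 0 0 0 0 0 0"
}}

```text
time_s: 18.45
tcp_pos: [575.4, 14.5, 94.4]
tool_rot: [2.42, 2.003, 0.0]
ft_force: [0.3, 0.5, 0.2]
width: 0.967
```

{"fn": "move_arm", "kwargs": {
  "targets": "255 0 0 0 0 0 0; 255 0 0 0 0 0 0; 255 0 0 0 0 0 0; 255 0 0 0 0 0 0; 255 0 0 0 0 0 0",
  "grip_force": 40
}}

```text
time_s: 18.87
tcp_pos: [575.4, 14.5, 94.3]
tool_rot: [2.42, 2.003, 0.0]
ft_force: [-0.1, -0.6, -0.7]
width: 0.637
```

{"fn": "move_arm", "kwargs": {
  "targets": "255 0 0 0 0 0 0; 255 0 0 0 0 0 0; 255 0 0 0 0 0 0; 255 0 0 0 0 0 0; 255 0 0 0 0 0 0"
}}

```text
time_s: 19.28
tcp_pos: [575.4, 14.5, 94.2]
tool_rot: [-2.42, -2.003, -0.0]
ft_force: [0.2, 1.9, 0.7]
width: 0.584
```

Run:
```python
from h import *
rel([574.6,14.7,94])
```

```text
t 19.28 tcp [575.4  14.5  94.2] yaw 79.22 tilt [0.0001 0.0001] F [0.2 1.9 0.7] w 0.584 q [-0.09  0.69  1.85  0.    0.61 -1.47]
tool shift [ 0.  -0.8  0.2]
```

{"fn": "move_arm", "kwargs": {
  "targets": "255 0 0 -6 0 0 0; 255 0 0 -15 0 0 0; 255 0 0 -25 0 0 0; 255 0 0 -30 0 0 0; 255 0 0 -30 0 0 0"
}}

```text
time_s: 19.7
tcp_pos: [574.8, 14.4, 201.2]
tool_rot: [-2.419, -2.002, 0.002]
ft_force: [0.0, -0.3, -3.6]
width: 0.589
```

Run:
```python
from h import *
rel([595,-345,215])
```

```text
t 19.7 tcp [574.8  14.4 201.2] yaw 79.22 tilt [-0.0018  0.0001] F [ 0.  -0.3 -3.6] w 0.589 q [-0.09  0.53  1.78 -0.    0.84 -1.47]
tool shift [-349.3   87.   -13.9]
```

{"fn": "move_arm", "kwargs": {
  "targets": "255 -18 4 -8 0 0 0; 255 -32 8 -8 0 0 0; 255 -36 9 0 0 0 0; 255 -36 9 0 0 0 0; 255 -36 9 0 0 0 0"
}}

```text
time_s: 20.12
tcp_pos: [583.7, -149.5, 216.7]
tool_rot: [-2.42, -2.004, 0.0]
ft_force: [1.0, -0.2, -2.4]
width: 0.584
```

{"fn": "move_arm", "kwargs": {
  "targets": "255 -36 9 0 0 0 0; 255 -36 9 0 0 0 0; 255 -36 9 0 0 0 0; 255 -36 9 0 0 0 0; 255 -28 7 0 0 0 0"
}}

```text
time_s: 20.53
tcp_pos: [593.5, -327.9, 216.2]
tool_rot: [-2.421, -2.001, 0.001]
ft_force: [-0.6, 0.5, -3.0]
width: 0.583
```

{"fn": "move_arm", "kwargs": {
  "targets": "255 -19 5 0 0 0 0; 255 0 0 0 0 0 0; 255 0 0 0 0 0 0; 255 0 0 0 0 0 0; 255 0 0 0 0 0 0"
}}

```text
time_s: 20.95
tcp_pos: [595.5, -343.5, 216.3]
tool_rot: [-2.419, -2.004, -0.0]
ft_force: [0.1, -0.7, -2.2]
width: 0.582
```

Run:
```python
from h import *
im,d,P=cloud("wrist"); save("wrist8.png",im); 
for lo,hi in ((45,56),(47.5,56)): print("seat",circ(P,sel(P,d,lo,hi,(504,-360),48)))
r=ctrl.pinpoint("wrist","seat"); print([(round(q["score"],2),np.round(w("wrist",q["position"]),1)) for q in r[:2]])
rel([504.5,-359.8,180])
```

```text
seat (array([ 508.3, -360.6,   44.4]), array([ 503.6, -359.9,   51. ]), np.float64(51.0), 9552)
seat (array([ 504.8, -360.2,   39.1]), array([ 503.6, -359.9,   51. ]), np.float64(51.0), 9547)
[(0.87, array([ 504.1, -358.7,   50.8]))]
t 21.05 tcp [ 595.7 -343.6  216.4] yaw 79.29 tilt [-0.0001  0.0002] F [ 1.1  0.4 -3.1] w 0.584 q [-0.62  0.65  1.47  0.    1.02 -2.  ]
tool shift [-32.9 -86.6  36.4]
```

View pics/wrist8.png

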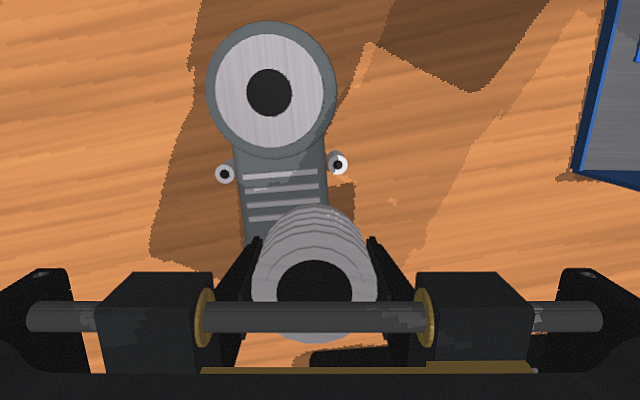

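Run:
```python
from h import *
rel([505.1,-360.2,150])
```

```text
t 21.05 tcp [ 595.7 -343.6  216.4] yaw 79.29 tilt [-0.0001  0.0002] F [ 1.1  0.4 -3.1] w 0.584 q [-0.62  0.65  1.47  0.    1.02 -2.  ]
tool shift [-33.2 -85.9  66.4]
```

{"fn": "move_arm", "kwargs": {
  "targets": "255 -6 -14 0 0 0 0; 255 -10 -28 0 0 0 0; 255 -10 -28 5 0 0 0; 255 -7 -16 15 0 0 0; 255 0 0 20 0 0 0"
}}

```text
time_s: 21.47
tcp_pos: [502.7, -361.2, 177.6]
tool_rot: [2.42, 2.001, -0.0]
ft_force: [0.6, -0.9, -3.3]
width: 0.584
```

{"fn": "move_arm", "kwargs": {
  "targets": "255 0 0 15 0 0 0; 255 0 0 6 0 0 0; 255 0 0 0 0 0 0; 255 0 0 0 0 0 0; 255 0 0 0 0 0 0"
}}

```text
time_s: 21.88
tcp_pos: [505.4, -360.9, 156.2]
tool_rot: [2.419, 2.003, 0.0]
ft_force: [0.6, -0.7, -3.6]
width: 0.579
```

Run:
```python
from h import *
rel([505.1,-360.2,138.2])
```

```text
t 21.88 tcp [ 505.4 -360.9  156.2] yaw 79.25 tilt [ 0.0011 -0.0008] F [ 0.6 -0.7 -3.6] w 0.579 q [-0.73  0.64  1.7   0.    0.8  -2.11]
tool shift [ 0.7 -0.5 18. ]
```

{"fn": "move_arm", "kwargs": {
  "targets": "255 0.5 -0.3 8 0 0 0; 255 0 0 4 0 0 0; 255 0 0 2 0 0 0; 255 0 0 0 0 0 0; 255 0 0 0 0 0 0"
}}

```text
time_s: 22.3
tcp_pos: [504.7, -360.4, 141.1]
tool_rot: [-2.42, -2.003, -0.0]
ft_force: [0.5, 0.3, -2.4]
width: 0.587
```

{"fn": "move_arm", "kwargs": {
  "targets": "255 0 0 0 0 0 0; 255 0 0 0 0 0 0; 255 0 0 0 0 0 0; 255 0 0 0 0 0 0; 255 0 0 0 0 0 0"
}}

```text
time_s: 22.72
tcp_pos: [504.7, -360.4, 141.3]
tool_rot: [2.42, 2.003, 0.0]
ft_force: [0.4, 0.1, -3.0]
width: 0.584
```

Run:
```python
from h import *
rel([505.1,-360.2,138.2])
```

```text
t 22.72 tcp [ 504.7 -360.4  141.3] yaw 79.22 tilt [ 0.0002 -0.    ] F [ 0.4  0.1 -3. ] w 0.584 q [-0.73  0.66  1.71  0.    0.77 -2.11]
tool shift [0.3 0.4 3.1]
```

{"fn": "move_arm", "kwargs": {
  "targets": "255 0.3 0.3 1 0 0 0; 255 0 0 1 0 0 0; 255 0 0 0.5 0 0 0; 255 0 0 0 0 0 0; 255 0 0 0 0 0 0"
}}

```text
time_s: 23.13
tcp_pos: [505.0, -360.2, 138.6]
tool_rot: [-2.42, -2.003, -0.0]
ft_force: [0.7, 0.3, -2.4]
width: 0.583
```

{"fn": "move_arm", "kwargs": {
  "targets": "255 0 0 0.5 0 0 0; 255 0 0 0.3 0 0 0; 255 0 0 0.2 0 0 0; 255 0 0 0 0 0 0; 255 0 0 0 0 0 0"
}}

```text
time_s: 23.55
tcp_pos: [505.1, -360.2, 138.2]
tool_rot: [2.42, 2.003, 0.0]
ft_force: [-2.3, 2.5, 4.4]
width: 0.583
```

{"fn": "move_arm", "kwargs": {
  "targets": "140 0 0 0 0 0 0; 80 0 0 0 0 0 0; 0 0 0 0 0 0 0; 0 0 0 0 0 0 0; 0 0 0 0 0 0 0"
}}

```text
time_s: 23.97
tcp_pos: [505.1, -360.2, 137.6]
tool_rot: [2.42, 2.003, 0.0]
ft_force: [-0.0, 0.9, 0.2]
width: 0.811
```

{"fn": "move_arm", "kwargs": {
  "targets": "0 0 0 0 0 0 0; 0 0 0 -10 0 0 0; 0 0 0 -25 0 0 0; 0 0 0 -30 0 0 0; 0 0 0 -30 0 0 0"
}}

```text
time_s: 24.38
tcp_pos: [504.9, -360.1, 234.2]
tool_rot: [-2.42, -2.002, 0.0]
ft_force: [1.1, -0.2, 0.3]
width: 0.998
```

Run:
```python
from h import *
rel([402.8,353,240])
im,d,P=cloud("wrist"); save("wrist9.png",im); print("barrel",circ(P,sel(P,d,94,108,(504,-360),40)),"seat",circ(P,sel(P,d,47.5,55,(504,-360),48)))
```

```text
t 24.38 tcp [ 504.9 -360.1  234.2] yaw 79.22 tilt [-0.0006  0.0006] F [ 1.1 -0.2  0.3] w 0.998 q [-0.73  0.54  1.63  0.    0.96 -2.11]
tool shift [ 681.4 -233.7   -5.3]
barrel (array([ 504.2, -361.4,   28.2]), array([ 502.7, -360.9,  100.3]), np.float64(100.7), 4580) seat (array([ 504.7, -360.6,   39.1]), array([ 486.7, -355.9,   50.9]), np.float64(50.9), 2051)
```

View pics/wrist9.png

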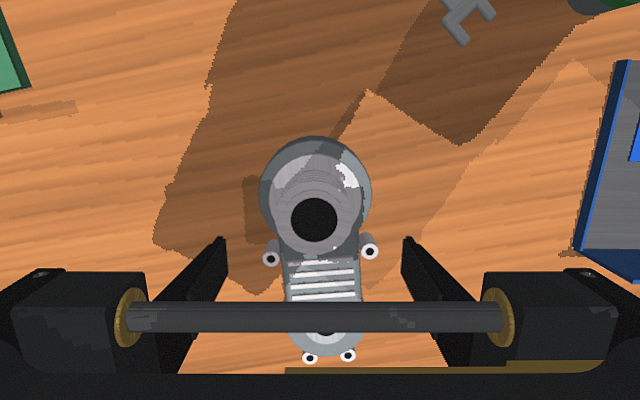

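{"fn": "move_arm", "kwargs": {
  "targets": "0 22 -7 -5 0 0 0; 0 38 -13 0 0 0 0; 0 38 -13 0 0 0 0; 0 38 -13 0 0 0 0; 0 38 -13 0 0 0 0"
}}

```text
time_s: 24.85
tcp_pos: [478.9, -176.7, 238.3]
tool_rot: [2.42, 2.002, 0.001]
ft_force: [0.5, 0.2, -0.4]
width: 1.003
```

{"fn": "move_arm", "kwargs": {
  "targets": "0 38 -13 0 0 0 0; 0 38 -13 0 0 0 0; 0 38 -13 0 0 0 0; 0 38 -13 0 0 0 0; 0 38 -13 0 0 0 0"
}}

```text
time_s: 25.27
tcp_pos: [450.7, 22.3, 238.4]
tool_rot: [2.42, 2.002, 0.001]
ft_force: [1.4, -0.8, -0.1]
width: 1.001
```

{"fn": "move_arm", "kwargs": {
  "targets": "0 38 -13 0 0 0 0; 0 38 -13 0 0 0 0; 0 38 -13 0 0 0 0; 0 38 -13 0 0 0 0; 0 38 -13 0 0 0 0"
}}

```text
time_s: 25.68
tcp_pos: [422.3, 221.3, 238.5]
tool_rot: [2.42, 2.003, 0.002]
ft_force: [0.7, -0.6, 0.2]
width: 0.997
```

{"fn": "move_arm", "kwargs": {
  "targets": "0 38 -13 0 0 0 0; 0 38 -13 0 0 0 0; 0 30 -11 0 0 0 0; 0 15 -6 0 0 0 0; 0 0 0 0 0 0 0"
}}

```text
time_s: 26.1
tcp_pos: [402.6, 349.0, 238.2]
tool_rot: [-2.417, -2.007, -0.002]
ft_force: [-0.7, 0.1, -0.1]
width: 1.001
```

Run:
```python
from h import *
im,d,P=cloud("wrist"); save("wrist10.png",im); print("blue",circ(P,sel(P,d,107,121,(402,353),40)))
im,d,P=cloud("top"); print("barrel",circ(P,sel(P,d,93,108,(504,-360),40)))
rel([402.8,353,137])
```

```text
blue (array([402.6, 352.8,  22. ]), array([401. , 353.1, 114.6]), np.float64(114.8), 3105)
barrel (array([ 503.1, -360.2,   28.4]), array([ 502.5, -359.5,   97.9]), np.float64(97.9), 418)
t 26.2 tcp [403.1 346.3 237.9] yaw 79.3 tilt [ 0.0001 -0.    ] F [-0.1  0.4 -0.2] w 1.002 q [ 0.59  0.43  1.85 -0.    0.87 -0.8 ]
tool shift [  6.5  -1.5 100.9]
```

View pics/wrist10.png

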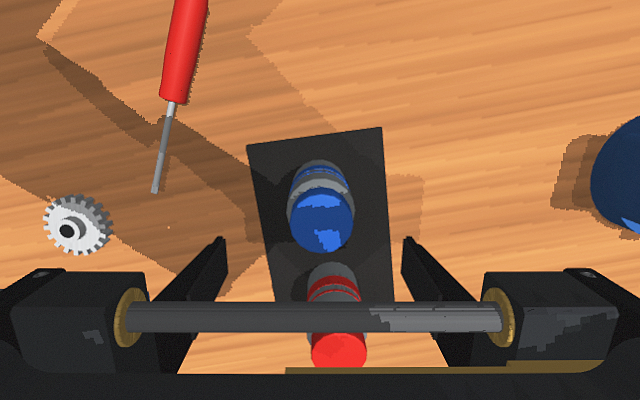

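{"fn": "move_arm", "kwargs": {
  "targets": "0 4 -1 10 0 0 0; 0 2.5 -0.5 20 0 0 0; 0 0 0 25 0 0 0; 0 0 0 25 0 0 0; 0 0 0 13 0 0 0",
  "grip_force": 30
}}

```text
time_s: 26.62
tcp_pos: [402.9, 351.4, 142.1]
tool_rot: [-2.422, -2.001, 0.004]
ft_force: [0.3, 0.4, -0.5]
width: 1.001
```

{"fn": "move_arm", "kwargs": {
  "targets": "0 0 0 5 0 0 0; 0 0 0 0 0 0 0; 0 0 0 0 0 0 0; 0 0 0 0 0 0 0; 0 0 0 0 0 0 0"
}}

```text
time_s: 27.03
tcp_pos: [403.5, 353.0, 140.7]
tool_rot: [2.421, 2.002, 0.003]
ft_force: [0.1, 0.2, 0.2]
width: 1.0
```

Run:
```python
from h import *
rel([402.7,353,137.2])
```

```text
t 27.03 tcp [403.5 353.  140.7] yaw 79.2 tilt [0.0015 0.001 ] F [0.1 0.2 0.2] w 1.0 q [ 0.6   0.57  1.92  0.    0.64 -0.79]
tool shift [-0.1 -0.8  3.5]
```

{"fn": "move_arm", "kwargs": {
  "targets": "0 0 -0.5 2.5 0 0 0; 0 0 0 0 0 0 0; 255 0 0 0 0 0 0; 255 0 0 0 0 0 0; 255 0 0 0 0 0 0"
}}

```text
time_s: 27.45
tcp_pos: [402.6, 353.1, 137.3]
tool_rot: [-2.42, -2.003, -0.0]
ft_force: [-0.7, -0.8, -0.0]
width: 0.844
```

{"fn": "move_arm", "kwargs": {
  "targets": "255 0 0 0 0 0 0; 255 0 0 0 0 0 0; 255 0 0 0 0 0 0; 255 0 0 0 0 0 0; 255 0 0 0 0 0 0"
}}

```text
time_s: 27.87
tcp_pos: [402.7, 353.1, 137.3]
tool_rot: [-2.42, -2.003, -0.0]
ft_force: [0.1, 1.0, -0.2]
width: 0.541
```

{"fn": "move_arm", "kwargs": {
  "targets": "255 0 0 0 0 0 0; 255 0 0 0 0 0 0; 255 0 0 0 0 0 0; 255 0 0 0 0 0 0; 255 0 0 0 0 0 0"
}}

```text
time_s: 28.28
tcp_pos: [402.7, 353.1, 137.3]
tool_rot: [-2.42, -2.003, -0.0]
ft_force: [0.3, 1.3, -0.7]
width: 0.545
```

Run:
```python
from h import *
rel([402.7,353,137.2])
```

```text
t 28.28 tcp [402.7 353.1 137.3] yaw 79.22 tilt [0.0001 0.0002] F [ 0.3  1.3 -0.7] w 0.545 q [ 0.6   0.58  1.92  0.    0.64 -0.79]
tool shift [-0.1  0.1  0.1]
```

{"fn": "move_arm", "kwargs": {
  "targets": "255 0 0 -6 0 0 0; 255 0 0 -15 0 0 0; 255 0 0 -25 0 0 0; 255 0 0 -25 0 0 0; 255 -12 6 -12 0 0 0"
}}

```text
time_s: 28.7
tcp_pos: [406.4, 341.2, 223.0]
tool_rot: [2.419, 2.005, 0.005]
ft_force: [0.3, 0.5, -1.9]
width: 0.54
```

Run:
```python
from h import *
rel([508,-23.4,200])
```

```text
t 28.7 tcp [406.4 341.2 223. ] yaw 79.3 tilt [0.0024 0.0019] F [ 0.3  0.5 -1.9] w 0.54 q [ 0.57  0.44  1.87  0.    0.83 -0.81]
tool shift [-339.4  167.5   22.5]
```

{"fn": "move_arm", "kwargs": {
  "targets": "255 -28 14 0 0 0 0; 255 -36 18 0 0 0 0; 255 -36 18 0 0 0 0; 255 -36 18 0 0 0 0; 255 -36 18 0 0 0 0"
}}

```text
time_s: 29.12
tcp_pos: [458.3, 152.7, 220.3]
tool_rot: [-2.42, -2.003, 0.0]
ft_force: [0.7, 0.2, -1.5]
width: 0.542
```

{"fn": "move_arm", "kwargs": {
  "targets": "255 -36 18 0 0 0 0; 255 -36 18 0 0 0 0; 255 -36 18 0 0 0 0; 255 -31 14 0 0 0 0; 255 -18 9 5 0 0 0"
}}

```text
time_s: 29.53
tcp_pos: [505.1, -17.3, 215.7]
tool_rot: [2.422, 2.0, 0.001]
ft_force: [-0.2, 0.7, -0.9]
width: 0.543
```

{"fn": "move_arm", "kwargs": {
  "targets": "255 -6 3 10 0 0 0; 255 0 0 10 0 0 0; 255 0 0 10 0 0 0; 255 0 0 5 0 0 0; 255 0 0 0 0 0 0"
}}

```text
time_s: 29.95
tcp_pos: [505.9, -18.8, 178.8]
tool_rot: [-2.417, -2.003, 0.003]
ft_force: [-0.4, 0.2, -2.3]
width: 0.546
```

Run:
```python
from h import *
im,d,P=cloud("wrist"); save("wrist11.png",im)
rel([508,-23.4,141.5])
```

```text
t 30.0 tcp [506.2 -18.9 179.5] yaw 79.31 tilt [-0.0017  0.0004] F [-0.1  0.  -1.6] w 0.545 q [-0.17  0.48  1.96  0.    0.7  -1.55]
tool shift [-4.1  2.6 38. ]
```

View pics/wrist11.png

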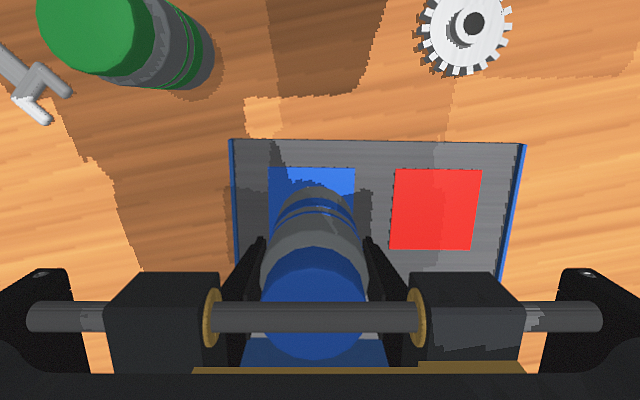

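{"fn": "move_arm", "kwargs": {
  "targets": "255 -4 2 10 0 0 0; 255 0 0.5 10 0 0 0; 255 0 0 8 0 0 0; 255 0 0 4 0 0 0; 255 0 0 0 0 0 0"
}}

```text
time_s: 30.42
tcp_pos: [508.0, -24.3, 147.0]
tool_rot: [-2.419, -2.002, 0.002]
ft_force: [-0.0, -0.1, -1.0]
width: 0.541
```

{"fn": "move_arm", "kwargs": {
  "targets": "255 0 0 0 0 0 0; 255 0 0 0 0 0 0; 255 0 0 0 0 0 0; 255 0 0 0 0 0 0; 255 0 0 0 0 0 0"
}}

```text
time_s: 30.83
tcp_pos: [508.5, -24.4, 148.5]
tool_rot: [2.42, 2.003, 0.001]
ft_force: [0.2, -0.0, -0.7]
width: 0.54
```

Run:
```python
from h import *
rel([508,-23.4,141.5])
```

```text
t 30.83 tcp [508.5 -24.4 148.5] yaw 79.21 tilt [0.0005 0.    ] F [ 0.2 -0.  -0.7] w 0.54 q [-0.18  0.54  1.98  0.    0.62 -1.56]
tool shift [ 0.9 -0.7  7. ]
```

{"fn": "move_arm", "kwargs": {
  "targets": "255 1 -0.5 3 0 0 0; 255 0 0 2 0 0 0; 255 0 0 1 0 0 0; 255 0 0 0 0 0 0; 255 0 0 0 0 0 0"
}}

```text
time_s: 31.25
tcp_pos: [508.1, -23.3, 142.1]
tool_rot: [-2.42, -2.003, 0.0]
ft_force: [0.1, 0.9, -1.8]
width: 0.541
```

{"fn": "move_arm", "kwargs": {
  "targets": "255 0 0 0 0 0 0; 255 0 0 0 0 0 0; 255 0 0 0.5 0 0 0; 255 0 0 0 0 0 0; 255 0 0 0 0 0 0"
}}

```text
time_s: 31.67
tcp_pos: [508.1, -23.3, 141.7]
tool_rot: [-2.42, -2.003, -0.0]
ft_force: [-0.3, 0.4, -1.5]
width: 0.541
```

Run:
```python
from h import *
rel([508,-23.4,141.5])
```

```text
t 31.67 tcp [508.1 -23.3 141.7] yaw 79.22 tilt [0.0001 0.0001] F [-0.3  0.4 -1.5] w 0.541 q [-0.18  0.55  1.99  0.    0.61 -1.56]
tool shift [-0.1 -0.1  0.2]
```

{"fn": "move_arm", "kwargs": {
  "targets": "255 0 0 0.5 0 0 0; 255 0 0 0.3 0 0 0; 255 0 0 0 0 0 0; 255 0 0 0 0 0 0; 255 0 0 0 0 0 0"
}}

```text
time_s: 32.08
tcp_pos: [508.2, -23.3, 141.2]
tool_rot: [2.42, 2.003, 0.001]
ft_force: [-2.0, 0.6, 5.7]
width: 0.546
```

Contact (about +7.5 N). Release.

{"fn": "move_arm", "kwargs": {
  "targets": "150 0 0 0 0 0 0; 80 0 0 0 0 0 0; 0 0 0 0 0 0 0; 0 0 0 0 0 0 0; 0 0 0 0 0 0 0"
}}

```text
time_s: 32.5
tcp_pos: [508.1, -23.3, 140.8]
tool_rot: [-2.42, -2.003, 0.0]
ft_force: [-0.7, 0.1, -0.5]
width: 0.769
```

{"fn": "move_arm", "kwargs": {
  "targets": "0 0 0 0 0 0 0; 0 0 0 -10 0 0 0; 0 0 0 -25 0 0 0; 0 0 0 -30 0 0 0; 0 0 0 -35 0 0 0"
}}

```text
time_s: 32.92
tcp_pos: [507.6, -23.2, 241.9]
tool_rot: [-2.419, -2.002, 0.002]
ft_force: [1.5, -0.3, 1.0]
width: 1.0
```

Run:
```python
from h import *
im,d,P=cloud("wrist"); save("wrist12.png",im); print("blue",circ(P,sel(P,d,112,125,(508,-23),40)))
rel([511.2,346.5,240])
```

```text
blue (array([508. , -23.6,  21.8]), array([506.6, -23.4, 118.6]), np.float64(118.8), 3073)
t 32.97 tcp [509.4 -23.5 248.5] yaw 79.23 tilt [ 0.0071 -0.0011] F [ 1.4 -0.1  6.1] w 1.001 q [-0.18  0.38  1.89  0.    0.86 -1.56]
tool shift [363.8 -67.4   8.1]
```

View pics/wrist12.png

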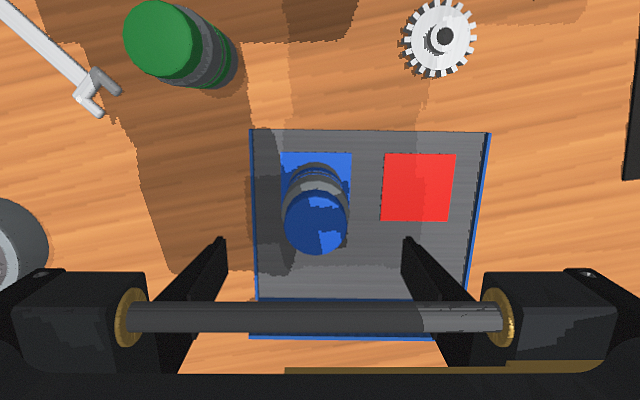

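{"fn": "move_arm", "kwargs": {
  "targets": "0 20 -4 0 0 0 0; 0 36 -7 0 0 0 0; 0 38 -7 0 0 0 0; 0 38 -7 0 0 0 0; 0 38 -7 0 0 0 0"
}}

```text
time_s: 33.38
tcp_pos: [508.2, 151.3, 241.7]
tool_rot: [2.421, 2.002, 0.001]
ft_force: [0.5, -0.6, 0.0]
width: 1.003
```

{"fn": "move_arm", "kwargs": {
  "targets": "0 38 -7 0 0 0 0; 0 38 -7 0 0 0 0; 0 38 -7 0 0 0 0; 0 38 -7 0 0 0 0; 0 28 -5 0 0 0 0"
}}

```text
time_s: 33.8
tcp_pos: [509.1, 335.6, 241.6]
tool_rot: [-2.419, -2.004, -0.001]
ft_force: [0.1, -0.9, 0.6]
width: 0.998
```

{"fn": "move_arm", "kwargs": {
  "targets": "0 14 -2 5 0 0 0; 0 0 0 0 0 0 0; 0 0 0 0 0 0 0; 0 0 0 0 0 0 0; 0 0 0 0 0 0 0"
}}

```text
time_s: 34.22
tcp_pos: [510.6, 345.4, 236.2]
tool_rot: [2.422, 2.001, -0.0]
ft_force: [-0.0, 0.2, 0.5]
width: 1.001
```

Run:
```python
from h import *
im,d,P=cloud("wrist"); print("red",circ(P,sel(P,d,107,121,(511,347),40)))
rel([511.2,346.5,138])
```

```text
red (array([511.2, 347.2,  22. ]), array([509.6, 347.3, 114.6]), np.float64(114.8), 3149)
t 34.27 tcp [510.7 345.5 236.3] yaw 79.13 tilt [0.0002 0.    ] F [-0.4  0.1 -0.6] w 1.001 q [ 0.49  0.54  1.64 -0.    0.96 -0.89]
tool shift [ 1.1  0.3 98.3]
```

{"fn": "move_arm", "kwargs": {
  "targets": "0 1.2 0.3 10 0 0 0; 0 0 0 20 0 0 0; 0 0 0 25 0 0 0; 0 0 0 23 0 0 0; 0 0 0 12 0 0 0"
}}

```text
time_s: 34.68
tcp_pos: [510.3, 346.9, 143.1]
tool_rot: [-2.421, -2.002, 0.005]
ft_force: [-0.3, 0.4, -0.1]
width: 1.003
```

{"fn": "move_arm", "kwargs": {
  "targets": "0 0 0 5 0 0 0; 0 0 0 0 0 0 0; 0 0 0 0 0 0 0; 0 0 0 0 0 0 0; 0 0 0 0 0 0 0"
}}

```text
time_s: 35.1
tcp_pos: [511.2, 348.1, 142.1]
tool_rot: [2.42, 2.003, 0.003]
ft_force: [0.3, -1.9, 0.7]
width: 0.999
```

Run:
```python
from h import *
rel([511.2,346.8,138])
```

```text
t 35.1 tcp [511.2 348.1 142.1] yaw 79.22 tilt [0.0017 0.001 ] F [ 0.3 -1.9  0.7] w 0.999 q [ 0.49  0.66  1.71  0.    0.77 -0.89]
tool shift [-1.3  0.2  4.1]
```

{"fn": "move_arm", "kwargs": {
  "targets": "0 -1 0.3 3 0 0 0; 0 0 0 0 0 0 0; 255 0 0 0 0 0 0; 255 0 0 0 0 0 0; 255 0 0 0 0 0 0"
}}

```text
time_s: 35.52
tcp_pos: [511.0, 346.9, 138.0]
tool_rot: [-2.42, -2.003, -0.0]
ft_force: [0.2, -0.6, -0.2]
width: 0.845
```

{"fn": "move_arm", "kwargs": {
  "targets": "255 0 0 0 0 0 0; 255 0 0 0 0 0 0; 255 0 0 0 0 0 0; 255 0 0 0 0 0 0; 255 0 0 0 0 0 0"
}}

```text
time_s: 35.93
tcp_pos: [511.0, 347.0, 138.0]
tool_rot: [-2.42, -2.003, -0.0]
ft_force: [0.8, 1.0, 0.3]
width: 0.544
```

{"fn": "move_arm", "kwargs": {
  "targets": "255 0 0 0 0 0 0; 255 0 0 0 0 0 0; 255 0 0 0 0 0 0; 255 0 0 0 0 0 0; 255 0 0 0 0 0 0"
}}

```text
time_s: 36.35
tcp_pos: [511.0, 346.9, 138.0]
tool_rot: [-2.42, -2.003, -0.0]
ft_force: [-0.1, 0.9, -0.3]
width: 0.543
```

{"fn": "move_arm", "kwargs": {
  "targets": "255 0 0 -6 0 0 0; 255 0 0 -15 0 0 0; 255 0 0 -25 0 0 0; 255 0 0 -25 0 0 0; 255 -12 3 -10 0 0 0"
}}

```text
time_s: 36.77
tcp_pos: [512.1, 335.6, 222.1]
tool_rot: [2.418, 2.004, 0.006]
ft_force: [0.4, 0.4, -1.6]
width: 0.543
```

Run:
```python
from h import *
rel([528.4,74.9,200])
```

```text
t 36.77 tcp [512.1 335.6 222.1] yaw 79.3 tilt [0.0034 0.002 ] F [ 0.4  0.4 -1.6] w 0.543 q [ 0.47  0.55  1.67  0.    0.92 -0.91]
tool shift [-253.2   64.4   21.6]
```

{"fn": "move_arm", "kwargs": {
  "targets": "255 -28 7 0 0 0 0; 255 -36 9 0 0 0 0; 255 -36 9 0 0 0 0; 255 -36 9 0 0 0 0; 255 -36 9 0 0 0 0"
}}

```text
time_s: 37.18
tcp_pos: [521.0, 155.1, 218.7]
tool_rot: [-2.42, -2.003, 0.001]
ft_force: [0.7, -0.6, -2.0]
width: 0.542
```

{"fn": "move_arm", "kwargs": {
  "targets": "255 -35 9 0 0 0 0; 255 -25 6 5 0 0 0; 255 -14 4 10 0 0 0; 255 -4 1 10 0 0 0; 255 0 0 5 0 0 0"
}}

```text
time_s: 37.6
tcp_pos: [526.2, 75.8, 187.6]
tool_rot: [-2.422, -2.0, 0.002]
ft_force: [-0.2, 0.6, -1.1]
width: 0.541
```

{"fn": "move_arm", "kwargs": {
  "targets": "255 0 0 5 0 0 0; 255 0 0 0 0 0 0; 255 0 0 0 0 0 0; 255 0 0 0 0 0 0; 255 0 0 0 0 0 0"
}}

```text
time_s: 38.02
tcp_pos: [526.9, 77.8, 184.3]
tool_rot: [2.419, 2.004, 0.001]
ft_force: [0.0, -0.2, -1.9]
width: 0.543
```

Run:
```python
from h import *
rel([528.2,74.9,142.0])
```

```text
t 38.02 tcp [526.9  77.8 184.3] yaw 79.28 tilt [0.0006 0.0001] F [ 0.  -0.2 -1.9] w 0.543 q [ 0.02  0.5   1.9   0.    0.74 -1.36]
tool shift [-2.6  1.8 42.3]
```

{"fn": "move_arm", "kwargs": {
  "targets": "255 -2.5 1.8 10 0 0 0; 255 0 0 12 0 0 0; 255 0 0 8 0 0 0; 255 0 0 4 0 0 0; 255 0 0 0 0 0 0"
}}

```text
time_s: 38.43
tcp_pos: [527.8, 74.3, 148.9]
tool_rot: [-2.419, -2.002, 0.002]
ft_force: [-0.3, -0.2, -1.0]
width: 0.54
```

{"fn": "move_arm", "kwargs": {
  "targets": "255 0 0 0 0 0 0; 255 0 0 0 0 0 0; 255 0 0 0 0 0 0; 255 0 0 0 0 0 0; 255 0 0 0 0 0 0"
}}

```text
time_s: 38.85
tcp_pos: [528.2, 74.4, 150.2]
tool_rot: [2.42, 2.003, 0.001]
ft_force: [0.3, -0.6, -2.0]
width: 0.546
```

Run:
```python
from h import *
rel([528.2,74.9,142.0])
```

```text
t 38.85 tcp [528.2  74.4 150.2] yaw 79.22 tilt [0.0006 0.0001] F [ 0.3 -0.6 -2. ] w 0.546 q [ 0.02  0.56  1.92  0.    0.66 -1.37]
tool shift [ 0.5 -0.1  8.2]
```

{"fn": "move_arm", "kwargs": {
  "targets": "255 0.4 0 4 0 0 0; 255 0 0 2 0 0 0; 255 0 0 1.3 0 0 0; 255 0 0 0 0 0 0; 255 0 0 0 0 0 0"
}}

```text
time_s: 39.27
tcp_pos: [528.2, 74.8, 142.5]
tool_rot: [-2.42, -2.003, 0.0]
ft_force: [0.6, -0.2, -1.7]
width: 0.546
```

{"fn": "move_arm", "kwargs": {
  "targets": "255 0 0 0 0 0 0; 255 0 0 0 0 0 0; 255 0 0 0.4 0 0 0; 255 0 0 0.3 0 0 0; 255 0 0 0 0 0 0"
}}

```text
time_s: 39.68
tcp_pos: [528.2, 74.8, 142.0]
tool_rot: [2.42, 2.003, 0.0]
ft_force: [-1.1, -0.0, -1.8]
width: 0.544
```

Run:
```python
from h import *
rel([528.2,74.9,142.0])
```

```text
t 39.68 tcp [528.2  74.8 142. ] yaw 79.22 tilt [0.0002 0.0001] F [-1.1 -0.  -1.8] w 0.544 q [ 0.02  0.57  1.93  0.    0.64 -1.37]
tool shift [ 0.1 -0.1 -0. ]
```

{"fn": "move_arm", "kwargs": {
  "targets": "255 0 0 0.4 0 0 0; 255 0 0 0.3 0 0 0; 255 0 0 0 0 0 0; 255 0 0 0 0 0 0; 255 0 0 0 0 0 0"
}}

```text
time_s: 40.1
tcp_pos: [528.4, 74.8, 141.9]
tool_rot: [2.42, 2.003, 0.001]
ft_force: [-1.0, 0.2, 6.6]
width: 0.542
```

{"fn": "move_arm", "kwargs": {
  "targets": "150 0 0 0 0 0 0; 80 0 0 0 0 0 0; 0 0 0 0 0 0 0; 0 0 0 0 0 0 0; 0 0 0 0 0 0 0"
}}

```text
time_s: 40.52
tcp_pos: [528.2, 74.8, 141.2]
tool_rot: [-2.42, -2.003, -0.0]
ft_force: [-0.4, 0.2, 0.7]
width: 0.762
```

{"fn": "move_arm", "kwargs": {
  "targets": "0 0 0 0 0 0 0; 0 0 0 -10 0 0 0; 0 0 0 -25 0 0 0; 0 0 0 -35 0 0 0; 0 0 0 -35 0 0 0"
}}

```text
time_s: 40.93
tcp_pos: [527.8, 74.7, 247.7]
tool_rot: [-2.42, -2.002, 0.002]
ft_force: [0.9, -0.3, 0.1]
width: 0.997
```

{"fn": "move_arm", "kwargs": {
  "targets": "0 20 0 -10 0 0 0; 0 38 -6 0 0 0 0; 0 38 -6 0 0 0 0; 0 38 -6 0 0 0 0; 0 38 -6 0 0 0 0"
}}

```text
time_s: 41.35
tcp_pos: [536.5, 249.9, 257.3]
tool_rot: [2.421, 2.002, 0.001]
ft_force: [0.8, 0.4, -0.4]
width: 1.001
```

{"fn": "move_arm", "kwargs": {
  "targets": "0 38 -6 0 0 0 0; 0 38 -6 0 0 0 0; 0 30 -6 0 0 0 0; 0 15 0 0 0 0 0; 0 0 0 0 0 0 0"
}}

```text
time_s: 41.77
tcp_pos: [541.3, 373.4, 256.6]
tool_rot: [-2.417, -2.006, -0.001]
ft_force: [-0.5, -0.4, -0.5]
width: 1.001
```

Run:
```python
from h import *
rel([528.2,74.9,142.0])
for cam in ("top","scene"):
    im,d,P=cloud(cam); save(cam+"13.png",im)
    for n,c,z in (("red",(528,75),117),("blue",(508,-23),117),("barrel",(504,-360),99),("green",(374,-95),109)):
        print(cam,n,circ(P,sel(P,d,z-6,z+6,c,40)))
for n in ("gear","can_green_mid","can_red_mid","can_blue_mid","barrel_mid","seat"):
    r=ctrl.pinpoint("scene",n); print(n,[(round(q["score"],2),np.round(w("scene",q["position"]),1)) for q in r[:2]])
```

```text
t 41.77 tcp [541.3 373.4 256.6] yaw 79.39 tilt [0.0005 0.0007] F [-0.5 -0.4 -0.5] w 1.001 q [ 0.5   0.57  1.51  0.    1.06 -0.88]
tool shift [-295.8   42.1  114.4]
top red (array([527.8,  74.1,  21.7]), array([527.1,  74.5, 115.8]), np.float64(115.7), 268)
top blue (array([507.5, -23.6,  21.8]), array([506.9, -23.2, 116.2]), np.float64(116.3), 265)
top barrel (array([ 503.5, -360.6,   28.3]), array([ 502.4, -359.6,   97.9]), np.float64(98.0), 415)
top green (array([374.1, -95.2,  22. ]), array([373.8, -94.6, 108.3]), np.float64(108.4), 282)
scene red (array([531.4,  73.5,  22.5]), array([532.2,  70.6, 116.6]), np.float64(117.2), 197)
scene blue (array([510.1, -23.8,  22.5]), array([512.4, -26.8, 116.5]), np.float64(117.1), 232)
scene barrel (array([ 504.1, -361.1,   28.9]), array([ 508. , -361.9,   98.6]), np.float64(98.9), 697)
scene green (array([374.9, -95.9,  23.1]), array([378.9, -98. , 108.5]), np.float64(109.0), 208)
gear [(0.55, array([398.9, 107.4,  -1.7]))]
can_green_mid [(0.83, array([375.5, -97.2,  55.4])), (0.69, array([396.2, 109.4,   0.6]))]
can_red_mid [(0.92, array([526.6,  75.8,  65.1]))]
can_blue_mid [(0.68, array([512.1, -21.7,  63.8]))]
barrel_mid [(0.74, array([ 500.6, -359.4,   76.3]))]
seat [(0.74, array([ 504.4, -356.6,   49. ]))]
```

View pics/top13.png

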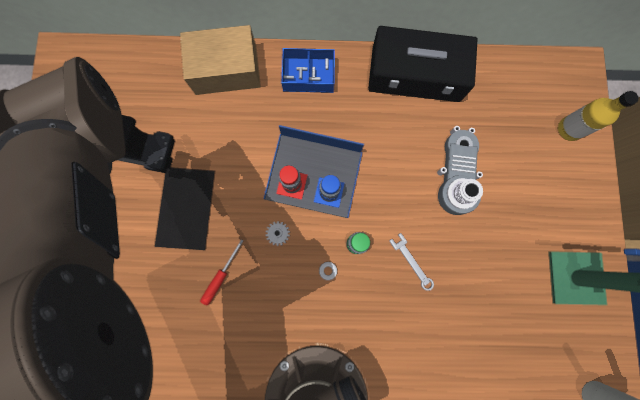

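View pics/scene13.png

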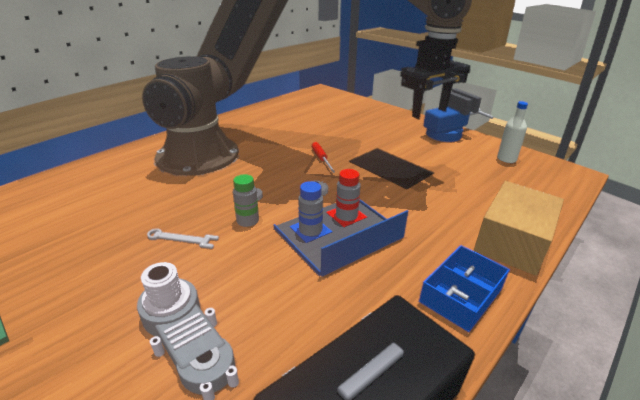

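Both pictures show the same thing. The cans stand on their own pads (top view: red at 290,178; blue at 330,187). The barrel is upright on the seat (466,190). The green can and the gear have not moved, and the arm is clear of everything. I'll hand in.

{"fn": "move_arm", "kwargs": {
  "targets": "0 0 0 0 0 0 0; 0 0 0 0 0 0 0; 0 0 0 0 0 0 0; 0 0 0 0 0 0 0; 0 0 0 0 0 0 0"
}}

```text
time_s: 42.58
tcp_pos: [541.7, 370.4, 256.2]
tool_rot: [-2.42, -2.003, 0.0]
ft_force: [-0.8, -0.2, -0.4]
width: 1.0
```

```bash
python3 -c "
from h import *
print(ctrl.hand_in())"
```

```text
the job is handed in; nothing more can be done
None
```

The job is done in the order asked and was handed in at about 43 s. I stood the red can, then the blue can on the mat, and moved the barrel from the rack to the crankcase seat. Then I put the blue can and the red can back on their own pads.

**Final positions**

| Thing | Measured centre (x, y), mm | Target centre (x, y), mm |
|---|---|---|
| Red can (top camera) | (527.8, 74.1) | red pad (528.1, 74.8) |
| Blue can (top camera) | (507.5, -23.6) | blue pad (507.6, -23.5) |
| Barrel, upright (top camera / wrist camera) | (503.5, -360.6) / (504.2, -361.4) | seat (503.8, -359.9) / (504.7, -360.6) |

- **Bystanders:** the green can measured the same as at the start, to within 0.1 mm in the top view. The gear read about 4 mm apart in the scene view, within the network's accuracy, and it looks unmoved in the pictures.
- **Forces:** the highest wrist force I read was about 10 N, when setting the cans down. At the end the gripper was empty and clear of everything.
- **Disagreement:** the scene camera put the cans about 2–4 mm further in x than the top camera. It had read about 1.5 mm high in x at the start, so I trusted the top and wrist cameras.

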